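# Unstack cooled furnace ware onto its rests

### The job

The stack of furnace ware on the terracotta slab has cooled: take it apart from the top down, one piece at a time, and set each piece down in the middle of its own rest - the knobbed lid on the small round steel plate lying on the bench, the crucible on the cork ring, the shallow dish on the white centre of the square wire gauze, and last the square tile on the firebrick. Set every piece down gently and upright, without dropping or tipping it, and do not knock the small amber bottle standing among them.

Things in the scene. Friction and masses are not known exactly. Their poses are not given: they have to be found in the camera images.
- lid: White ceramic crucible lid, top of the stack: disc 39 mm across (z = 4 to 9 mm) with an upright knob 16 mm in diameter on its middle (z = 9 to 25 mm; grip it there) and a boss 28 mm across under it (z = 0 to 4 mm) that sits loosely in the crucible's mouth; set down, it stands on the boss. About 35 g. Origin: centre of the boss's underside; z up.
- crucible: White ceramic crucible, second in the stack: round, open-topped, 42 mm tall, 46 mm in diameter with straight sides from 18 mm up to the rim, tapering below to a flat foot 30 mm across; wall 6 mm; about 80 g. It stands inside the dish, with the lid on its rim. Origin: centre of its underside; z up.
- dish: Shallow round buff fireclay dish, third in the stack: 18 mm tall, 58 mm in outer diameter with straight sides from 6 mm up, foot 48 mm across, wall 5 mm, inner floor 5 mm above its underside (the crucible stands there); about 90 g. It stands on the tile. Origin: centre of its underside; z up.
- tile: Square grey ceramic setter tile, bottom of the stack: 68 x 68 x 14 mm, about 140 g, lying flat on the slab. Origin: centre of its underside; x and y run square to its sides; z up.
- slab: Round terracotta-coloured slab on the bench that carries the stack at the start: 112 mm in diameter, 10 mm thick, fixed. Origin: centre of its underside; z up.
- steel_plate: Rest of the lid: flat round bare steel plate lying on the bench (not the larger pan of the balance), 84 mm in diameter, 6 mm thick, fixed. Origin: centre of its underside; its flat top is at z = 6 mm.
- cork_ring: Rest of the crucible: flat brown cork disc, 100 mm in diameter and 12 mm thick, with a 16 mm hole in its middle, fixed. Origin: centre of its underside; its flat top is at z = 12 mm. The crucible's foot stands over the hole.
- gauze: Rest of the dish: dark square wire gauze lying on the bench, 114 x 114 mm, with a raised white disc of 72 mm diameter in its middle, fixed. Origin: centre of its underside; the top of the white disc is at z = 6 mm.
- brick: Rest of the tile: square cream firebrick, 114 x 114 mm and 32 mm thick, fixed. Origin: centre of its underside; its flat top is at z = 32 mm. The tile may lie on it at any turn.
- amber_bottle: Bystander: small amber glass bottle with a white cap standing loose between the rests, 34 mm in diameter, 52 mm tall, to be left standing where it is. Origin: centre of its underside; z up.

How it is judged:
On the way, in this order (a step that is already met when the one before it is completed fails the run):
1. the lid stands on the steel plate, let go (horizontal distance between lid and steel_plate below 0.014 m and z of lid in the frame of steel_plate between 0.002 and 0.01 m and angle between lid's own z axis and vertical below 0.12 rad and contact force between the fingers and lid below 0.05 N), for 0.2 s.
2. the crucible stands on the cork ring, let go (horizontal distance between crucible and cork_ring below 0.014 m and z of crucible in the frame of cork_ring between 0.008 and 0.016 m and angle between crucible's own z axis and vertical below 0.12 rad and contact force between the fingers and crucible below 0.05 N), for 0.2 s.
3. the dish stands on the wire gauze, let go (horizontal distance between dish and gauze below 0.014 m and z of dish in the frame of gauze between 0.002 and 0.01 m and angle between dish's own z axis and vertical below 0.12 rad and contact force between the fingers and dish below 0.05 N), for 0.2 s.
4. the tile stands on the firebrick, let go (horizontal distance between tile and brick below 0.014 m and z of tile in the frame of brick between 0.028 and 0.036 m and angle between tile's own z axis and vertical below 0.12 rad and contact force between the fingers and tile below 0.05 N), for 0.2 s.
At the end, for the whole second after the job is handed in: The lid stands on the steel plate, the crucible on the cork ring, the dish on the gauze's white disc and the tile on the firebrick, each with its centre within 14 mm of its rest's centre, its underside within 4 mm of the rest's top, within 0.12 rad of upright, released and at rest (all of step 1 and all of step 2 and all of step 3 and all of step 4 and linear speed of each of lid, crucible, dish, tile below 0.02 m/s); the robot touches nothing.
It fails at once if a piece is dropped (falls free faster than 0.5 m/s, from over about 13 mm) ((linear speed of lid above 0.5 m/s and contact force between the fingers and lid below 0.02 N) or (linear speed of crucible above 0.5 m/s and contact force between the fingers and crucible below 0.02 N) or (linear speed of dish above 0.5 m/s and contact force between the fingers and dish below 0.02 N) or (linear speed of tile above 0.5 m/s and contact force between the fingers and tile below 0.02 N)).
It fails at once if a piece is tipped by more than 0.5 rad (angle between any of lid, crucible, dish, tile's own z axis and vertical above 0.5 rad).
It fails at once if the amber bottle is pushed more than 20 mm or knocked over (distance of amber_bottle from where it was at the start of the episode above 0.02 m or angle between amber_bottle's own z axis and vertical above 0.4 rad).
It also fails if it takes over 128 s, if anything falls off the work surface, if the arm or the gripper's body presses on something with over 40 N, if the wrist force passes 120 N, or if a joint passes its speed limit or range.

### The arm

A 6-joint arm with a two-finger parallel gripper is mounted at the origin on the work surface. World frame = base frame: x ahead of the robot, y to its left, z up, the work surface at z = 0. Lengths are in m, angles in rad, forces in N, time in s.
With the tool pointing down it reaches from about 0.35 to 0.975 m from the base axis. Payload 4.9 kg.
Tool frame: the origin (TCP) lies at the very end of the fingers, on their centre line; the grasp point (between the pads) lies 19 mm behind it; z points along the fingers, y is the line along which they close (so a half turn about z gives the same grasp; the last joint's range is limited). The gripper opens to 85 mm and grips with 20 to 120 N. Pads are 22 mm wide; open, the fingers measure 114 mm over their backs; the gripper's body (76 mm by 85 mm) begins 54 mm behind the grasp point. The pads swing forward as they close: fully open they stand 13 mm farther back than shut.
Start: joints at [1.053, 0.053, 1.613, -0, 1.476, -0.119], TCP at [0.243, 0.576, 0.202] pointing down, gripper open.
Joint ranges: [-3.01, 3.01], [-1.01, 2.22], [0.06, 2.58], [-1.02, 4.17], [0.09, 2.62], [-3.14, 3.14]. Speed limits (rad/s): [2.57, 2.57, 3.14, 3.14, 3.14, 3.14].

### API

Orientations are given as a rotation vector (axis times angle).
In Python, from station import get_obs, optics, ctrl gives the robot as it stands.
- The arm moves only by the shell command python3 -m pendant 'ROWS' [FORCE]. ROWS is JSON, a list of rows, each a list of 3 entries, a list of its own where there are three numbers: the shift along the tool's x, y, z in mm, then the turn, a rotation vector about the tool's x, y, z in rad, then the opening, from 0 (shut) to 1 (fully open). A call has 1 to 12 rows; each row shifts and turns the commanded pose from where the row before left it, along the tool's axes as they then stand; what a row does not reach is not made up. A row lasts 1/12 s, in which the tool goes at most 41.7 mm and 7.16 degrees, less where a joint would pass 70% of its speed; a pose out of reach is approached as far as the arm can. A call is refused whole if a number of a shift passes 41.7 or a number of a turn 0.125, either way. A call with a gripper value outside its range is refused whole. The fingers move at their own pace and stop on an object; FORCE is the grip in N (left out, the last holds). Time passes only in rows, so rows that do not move let the fingers close. It gives the time, the measured TCP pose, the force, the opening and the grip force at its end, in the units of the state.
- get_obs(): the state, without advancing time (a new reading comes with each control period).
- optics.get_image(name): name is "scene" or "top" or "wrist"; returns the picture (384x512x3 uint8, red, green, blue); there is no depth.
- optics.camera_model(name): a dict with "fx", "fy", "cx", "cy" (pixels), "cam_to_world" (4x4, takes a point from camera to world coordinates). Camera axes: x right, y up, looking along -z (the intrinsics and any distortion apply to the point x, -y, -z); pixel columns grow to the right and rows downward; lengths in m; the calibration is good to about 2 mm. A picture is of the moment at which its call begins: read the wrist's pose just before it. camera_model takes no time and is no camera call; for the wrist camera it gives the pose at the moment of the call.
- ctrl.finish_job(): hands the job in; it is judged then, once.
The state is a dict: "t": time; "q": joint angles; "dq": joint speeds; "effort": joint torques, N m; "tool_pos": TCP position; "tool_rot": TCP orientation; "contact_force": force on the tool from outside, world axes, zero at the start; "wrist_torque": the same for the moment, N m; "opening": finger opening in m; "grip_force": force on a finger pad.
Only numpy, scipy, OpenCV 4.12 (cv2) and the standard library are available. Lean on these libraries where they do the work, as an engineer would, in place of code of your own. Each camera call takes 0.05 s, during which the arm holds its last target. There are 200 camera calls.

## Working session

There is one attempt and no reset: what is moved stays moved. The work goes in short steps, Python scripts to look and compute and a shell command to move; the robot and the scene stay as the last step left them, time stands still between calls to the robot, and variables do not carry over. Pictures are saved under pics/ and viewed, at most 14 in all, crops included, and the job is handed in when it is done.

```bash
ls; mkdir -p pics
python3 - <<'E'
from station import get_obs, optics, ctrl
import cv2
for n in ("scene","top","wrist"):
    im=optics.get_image(n); cv2.imwrite(f"pics/{n}0.png",im[:,:,::-1])
    m=optics.camera_model(n); print(n,{k:(v if not hasattr(v,'tolist') else v.tolist()) for k,v in m.items()})
print(get_obs())
E
```

```text
pics
scene {'fx': 359.2298669157568, 'fy': 359.2298669157568, 'cx': 259.038364680485, 'cy': 201.5848492876433, 'cam_to_world': [[0.5762393724616, -0.4373536499559572, 0.6904128985580029, 1.0474817495233686], [0.8169348501861848, 0.3328168418205328, -0.47100997903641284, -0.31490623217515734], [-0.023783106952980332, 0.8354368525931858, 0.5490716065804665, 0.4594324101343699], [0.0, 0.0, 0.0, 1.0]]}
top {'fx': 367.9364995106784, 'fy': 367.9364995106784, 'cx': 257.6591659391982, 'cy': 190.82933772008914, 'cam_to_world': [[-0.0039540065526875775, 0.9872621300862789, -0.15905298591879505, 0.4126797796445918], [-0.9999638631548491, -0.005100586393367971, -0.006801205986744351, 0.0019197474941439637], [-0.007525836605430728, 0.1590203462326343, 0.9872466212995826, 0.9073890513179703], [0.0, 0.0, 0.0, 1.0]]}
wrist {'fx': 311.32248875198576, 'fy': 311.32248875198576, 'cx': 255.46989682706675, 'cy': 188.74255096875697, 'cam_to_world': [[0.3884278826123565, -0.8834281568089506, -0.26206577755674154, 0.17721339794287405], [0.9214782171943039, 0.37198855799536257, 0.11181416706721851, 0.6047643889797746], [-0.001294312824055205, -0.28491964565060945, 0.9585505308937251, 0.372878894772523], [0.0, 0.0, 0.0, 1.0]]}
{'t': 0.15, 'q': array([ 1.05301977e+00,  5.32157156e-02,  1.61401294e+00,  1.07940587e-05,
        1.47600109e+00, -1.18986972e-01]), 'dq': array([-0.00151646, -0.0015677 , -0.00526728,  0.00194167, -0.00159126,
       -0.00012603]), 'effort': array([ 4.21566046e-04, -3.94243169e+01, -3.70721984e+01, -1.58492212e-04,
        4.57742237e-03, -4.58820421e-05]), 'tool_pos': array([0.24240529, 0.57548222, 0.20121845]), 'tool_rot': array([-6.22172452e-01, -3.07883358e+00,  2.43661300e-03]), 'contact_force': array([-0.67732288, -0.57628345, -0.32424061]), 'wrist_torque': array([0.01601024, 0.01432558, 0.01463861]), 'grip_force': 0.0, 'opening': 0.08536340072761647}
```

View pics/top0.png

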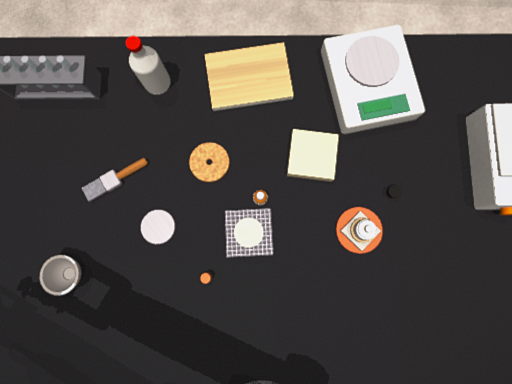

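View pics/scene0.png

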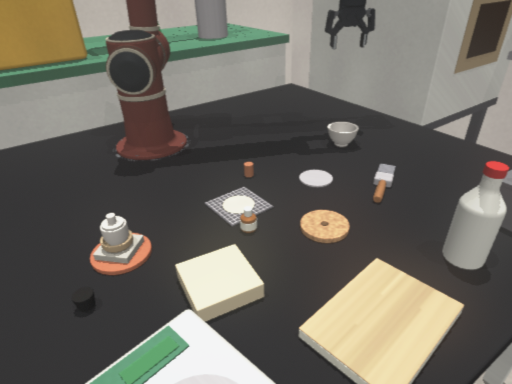

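The top view shows the stack on its slab at (359,230), plate (158,227), cork ring (209,161), gauze (249,233), brick (314,155) and amber bottle (260,197). The scene view shows the same items: stack (115,240), plate (316,178), cork (325,225), gauze (238,205), brick (218,280) and bottle (248,221).

```bash
cat > h.py <<'E'
import numpy as np, cv2
from station import get_obs, optics, ctrl
def ray(m,uv):
    T=np.array(m["cam_to_world"]); d=np.array([(uv[0]-m["cx"])/m["fx"],-(uv[1]-m["cy"])/m["fy"],-1.])
    return T[:3,3],T[:3,:3]@d
def plane(m,uv,z):
    o,d=ray(m,uv); return o+d*(z-o[2])/d[2]
def tri(m1,u1,m2,u2):
    o1,d1=ray(m1,u1); o2,d2=ray(m2,u2); d1/=np.linalg.norm(d1); d2/=np.linalg.norm(d2)
    s=np.linalg.lstsq(np.c_[d1,-d2],o2-o1,rcond=None)[0]
    a,b=o1+d1*s[0],o2+d2*s[1]; return (a+b)/2,np.linalg.norm(a-b)
def blob(im,seed,tol=25):
    """connected region of like colour round the seed: centre of hull, area, hull"""
    mask=np.zeros((im.shape[0]+2,im.shape[1]+2),np.uint8)
    cv2.floodFill(cv2.medianBlur(im,3).copy(),mask,tuple(map(int,seed)),0,(tol,)*3,(tol,)*3,8|cv2.FLOODFILL_FIXED_RANGE|cv2.FLOODFILL_MASK_ONLY|(255<<8))
    m=mask[1:-1,1:-1]; c=max(cv2.findContours(m,cv2.RETR_EXTERNAL,cv2.CHAIN_APPROX_NONE)[0],key=cv2.contourArea)
    h=cv2.convexHull(c); M=cv2.moments(h); return np.array([M["m10"],M["m01"]])/M["m00"],M["m00"],h[:,0]
def tool_axes():
    return cv2.Rodrigues(np.array(get_obs()["tool_rot"]))[0]
def to_tool(target):
    """shift to target TCP point in tool axes, mm"""
    o=get_obs(); return tool_axes().T@(np.array(target)-o["tool_pos"])*1000
E
python3 - <<'E'
from h import *
t=cv2.imread("pics/top0.png");s=cv2.imread("pics/scene0.png")
mt,ms=optics.camera_model("top"),optics.camera_model("scene")
for n,a,b,z,tol in [("plate",(158,227),(316,178),.006,45),("cork",(197,161),(310,222),.012,70),("gauze",(249,233),(238,205),.006,35),("brick",(314,155),(218,275),.032,20),("slab",(342,238),(100,248),.01,50)]:
    ua,A,h=blob(t,a,tol); ub,B,_=blob(s,b,tol)
    p,e=tri(mt,ua,ms,ub); print(n,ua.round(1),A,ub.round(1),B,"tri",p.round(4),round(e,4),"plane",plane(mt,ua,z).round(4),plane(ms,ub,z).round(4))
print("knob",tri(mt,(369,228),ms,(112,217)), "bottle",tri(mt,(260,195),ms,(248,214)))
big=np.hstack([cv2.resize(t[195:265,325:395],None,fx=5.5,fy=5.5,interpolation=cv2.INTER_CUBIC),cv2.resize(s[205:275,80:150],None,fx=5.5,fy=5.5,interpolation=cv2.INTER_CUBIC)])
cv2.imwrite("pics/stack.png",big)
E
```

```text
plate [157.1 226.4] 845.5 [315.5 177.4] 382.5 tri [0.471  0.255  0.0044] 0.0005 plane [0.4711 0.2548 0.006 ] [0.4729 0.2528 0.006 ]
cork [208.7 161.7] 1173.5 [324.6 224.1] 1083.0 tri [0.6322 0.1307 0.0088] 0.0004 plane [0.6313 0.1301 0.012 ] [0.6353 0.1277 0.012 ]
gauze [248.2 232. ] 671.0 [238.2 203.9] 416.5 tri [0.4562 0.0313 0.0057] 0.0008 plane [0.4564 0.0316 0.006 ] [0.4564 0.0307 0.006 ]
brick [312.8 153.7] 1980.5 [217.3 276. ] 3191.0 tri [ 0.6462 -0.129   0.026 ] 0.002 plane [ 0.645  -0.1272  0.032 ] [ 0.6513 -0.1325  0.032 ]
slab [358.9 229.7] 1599.5 [ 98.8 251.3] 54.5 tri [ 0.4557 -0.2556  0.0148] 0.0397 plane [ 0.4605 -0.2369  0.01  ] [ 0.438  -0.2734  0.01  ]
knob (array([ 0.46043999, -0.23719726,  0.08800921]), np.float64(0.0029760861760768646)) bottle (array([0.54237649, 0.00208362, 0.03861881]), np.float64(0.0006262695932316083))
```

View pics/stack.png

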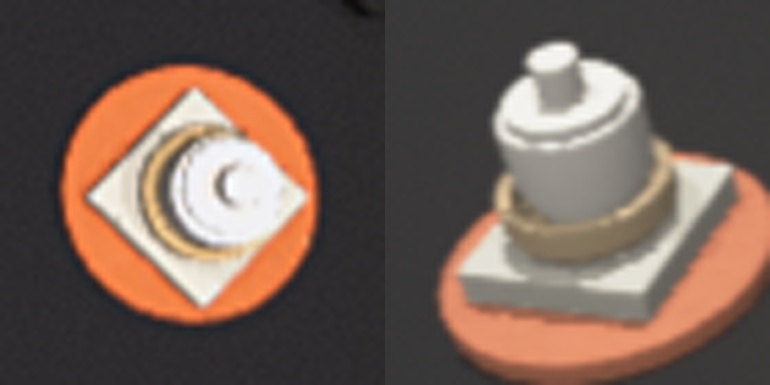

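The close-up confirms the order of the stack: knob top near full-frame (368.6,228.6) in top and (110.5,215) in scene. The tile's sides lie at about 45° to the frame. I'll move over the rests so the wrist camera can refine these on the way.

```bash
python3 -m pendant '[[[-27,-18,0],[0,0,0],1],[[-27,-18,0],[0,0,0],1],[[-27,-18,0],[0,0,0],1],[[-27,-18,0],[0,0,0],1],[[-27,-18,0],[0,0,0],1],[[-27,-18,0],[0,0,0],1],[[-27,-18,0],[0,0,0],1],[[-27,-18,0],[0,0,0],1],[[-27,-18,0],[0,0,0],1],[[-27,-18,0],[0,0,0],1],[[-27,-18,0],[0,0,0],1],[[-27,-18,0],[0,0,0],1]]'
python3 - <<'E'
from h import *
m=optics.camera_model("wrist"); im=optics.get_image("wrist")[:,:,::-1]; cv2.imwrite("pics/w1.png",im)
np.save("w1.npy",m,allow_pickle=True); print(get_obs()["tool_pos"],get_obs()["tool_rot"],get_obs()["q"].round(2))
E
python3 -m pendant '[[[-1,-38,0],[0,0,0],1],[[-1,-38,0],[0,0,0],1],[[-1,-38,0],[0,0,0],1],[[-1,-38,0],[0,0,0],1],[[-1,-38,0],[0,0,0],1],[[0,0,0],[0,0,0],1]]'
python3 - <<'E'
from h import *
m=optics.camera_model("wrist"); im=optics.get_image("wrist")[:,:,::-1]; cv2.imwrite("pics/w2.png",im)
np.save("w2.npy",m,allow_pickle=True); print(get_obs()["tool_pos"],get_obs()["tool_rot"],get_obs()["q"].round(2))
a=cv2.imread("pics/w1.png"); cv2.imwrite("pics/w12.png",cv2.resize(np.hstack([a,im]),(800,300)))
P={"plate":(.471,.255,.006),"cork":(.632,.13,.012),"gauze":(.456,.031,.006),"brick":(.646,-.129,.032),"bottle":(.542,.002,.052)}
for w in ("w1","w2"):
    m=np.load(w+".npy",allow_pickle=True).item(); T=np.linalg.inv(m["cam_to_world"])
    for n,p in P.items():
        c=T[:3,:3]@p+T[:3,3]; print(w,n,m["cx"]-m["fx"]*c[0]/c[2],m["cy"]+m["fy"]*c[1]/c[2])
E
```

```text
t: 1.15
tool_pos: [0.4578, 0.2496, 0.2019]
tool_rot: [-0.622, -3.079, 0.0]
contact_force: [-0.7, 0.6, 1.1]
opening: 0.0852
grip_force: 0.0
[0.46062138 0.24538491 0.2019343 ] [ 0.6285938   3.07531258 -0.00542047] [ 0.35 -0.2   1.85 -0.    1.49 -0.82]
t: 1.7
tool_pos: [0.3867, 0.0698, 0.2018]
tool_rot: [0.632, 3.077, -0.004]
contact_force: [-0.2, -0.2, -0.0]
opening: 0.0853
grip_force: 0.0
[0.38757687 0.07195263 0.20204542] [ 6.30523787e-01  3.07665718e+00 -2.22958107e-05] [-0.01 -0.55  2.11 -0.    1.58 -1.17]
w1 plate 262.6635661784875 166.70050151975028
w1 cork 223.32821073063803 308.5179321406258
w1 gauze 95.59882705044555 222.9570823533188
w1 brick 58.91635956598114 386.1271819500203
w1 bottle 93.36568367670921 306.8423034188489
w2 plate 424.16466748866026 162.04460970004078
w2 cork 366.28930937332564 305.2039324340203
w2 gauze 248.06384113778992 219.73550066669745
w2 brick 197.5782481252626 383.71392571445085
w2 bottle 253.64886027612266 303.70290898550184
```

View pics/w12.png

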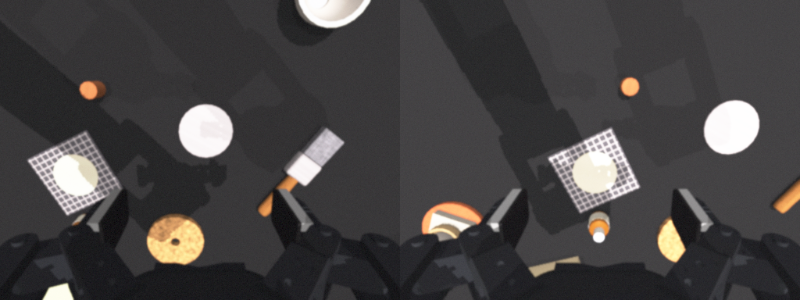

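Wrist views: left shows the plate at full-frame about (264,168), the gauze disc (96,223) and the cork (224,307). Right shows the gauze disc (250,220), plate (424,162) and bottle (254,300). All agree with the predictions from top and scene. Next I triangulate and go to the stack.

```bash
python3 - <<'E'
from h import *
L=[np.load(w+".npy",allow_pickle=True).item() for w in("w1","w2")]; I=[cv2.imread(f"pics/{w}.png") for w in("w1","w2")]
for n,sa,sb,z,tol in [("plate",(262,150),(424,162),.006,45),("gauze",(96,223),(250,220),.006,40)]:
    a,A,_=blob(I[0],sa,tol); b,B,_=blob(I[1],sb,tol); p,e=tri(L[0],a,L[1],b)
    print(n,a,A,b,B,p.round(4),e.round(4),plane(L[0],a,z).round(4),plane(L[1],b,z).round(4))
hsv=cv2.cvtColor(I[0],cv2.COLOR_BGR2HSV); m=cv2.inRange(hsv,(8,60,60),(30,255,255)); m[:265]=0;m[:,:150]=0;m[:,300:]=0
x,y,w,h=cv2.boundingRect(m); print("cork box",x,y,w,h, plane(L[0],(x+w/2-.5,y+h/2-.5),.012))
print("to stack",to_tool((.46,-.237,.2)))
E
python3 -m pendant '[[[5,-36,0],[0,0,0],1],[[5,-36,0],[0,0,0],1],[[5,-36,0],[0,0,0],1],[[5,-36,0],[0,0,0],1],[[5,-36,0],[0,0,0],1],[[5,-36,0],[0,0,0],1],[[5,-36,0],[0,0,0],1],[[0,0,0],[0,0,0],1]]'
```

```text
plate [262.85309928 167.11945198] 3503.5 [424.06822881 162.53099012] 3627.5 [0.4717 0.255  0.0055] 0.0001 [0.4716 0.255  0.006 ] [0.4715 0.2547 0.006 ]
gauze [ 88.90668297 226.17294214] 2045.0 [259.9443018  214.39036664] 4868.5 [0.4451 0.0518 0.0466] 0.0092 [0.4565 0.0208 0.006 ] [0.4553 0.0477 0.006 ]
cork box 187 273 75 67 [0.62867321 0.13252608 0.012     ]
to stack [-188.1109034  -255.55928861    2.18126966]
t: 2.42
tool_pos: [0.2555, -0.1492, 0.2023]
tool_rot: [-0.642, -3.075, 0.004]
contact_force: [1.3, 0.5, -0.1]
opening: 0.0851
grip_force: 0.0
```

```bash
python3 -m pendant '[[[-32,0,0],[0,0,0],1],[[-32,0,0],[0,0,0],1],[[-32,0,0],[0,0,0],1],[[-32,0,0],[0,0,0],1],[[-32,0,0],[0,0,0],1],[[-32,0,0],[0,0,0],1],[[0,0,0],[0,0,0],1],[[0,0,0],[0,0,0],1]]'
cat > snap.py <<'E'
import sys; from h import *
w=sys.argv[1]; m=optics.camera_model("wrist"); im=optics.get_image("wrist")[:,:,::-1]; cv2.imwrite(f"pics/{w}.png",im); np.save(w+".npy",m,allow_pickle=True); o=get_obs(); print(o["tool_pos"],o["tool_rot"],o["q"].round(2))
E
python3 snap.py s1
python3 -m pendant '[[[-20,0,0],[0,0,0],1],[[-20,0,0],[0,0,0],1],[[0,0,0],[0,0,0],1],[[0,0,0],[0,0,0],1]]'
python3 snap.py s2
python3 -c "
import cv2,numpy as np
cv2.imwrite('pics/s12.png',cv2.resize(np.hstack([cv2.imread('pics/s1.png')[60:360,110:410],cv2.imread('pics/s2.png')[60:360,110:410]]),(800,400)))"
```

```text
t: 3.08
tool_pos: [0.4366, -0.2179, 0.2007]
tool_rot: [-0.618, -3.077, -0.003]
contact_force: [-1.1, 0.7, -0.2]
opening: 0.0853
grip_force: 0.0
[ 0.43579013 -0.21782619  0.20122368] [-6.18658364e-01 -3.07771508e+00 -2.12282957e-03] [-0.62 -0.28  1.92  0.    1.5  -1.79]
t: 3.47
tool_pos: [0.4718, -0.2339, 0.2025]
tool_rot: [0.621, 3.08, 0.0]
contact_force: [-0.6, -0.2, 0.0]
opening: 0.0852
grip_force: 0.0
[ 0.47144922 -0.23382404  0.2024806 ] [6.21373513e-01 3.07951768e+00 4.50996662e-05] [-0.6  -0.19  1.84  0.    1.49 -1.77]
```

View pics/s12.png

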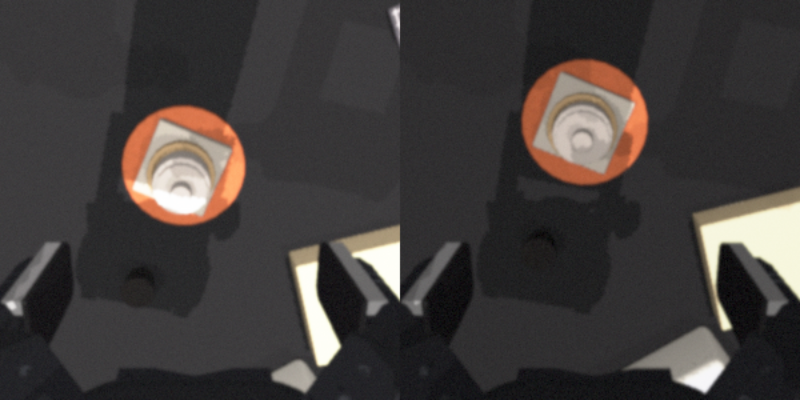

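Both wrist frames show the stack clear of the fingers. The knob top is at full-frame (245.8,201.8) and (247,165), and the tile sides are turned about 23° from the image axes.

```bash
python3 - <<'E'
from h import *
L=[np.load(w+".npy",allow_pickle=True).item() for w in("s1","s2")]; I=[cv2.imread(f"pics/{w}.png") for w in("s1","s2")]
print("knob",tri(L[0],(245.8,201.8),L[1],(246.5,164.7)))
for i in(0,1): print("knob plane",plane(L[i],[(245.8,201.8),(246.5,164.7)][i],.092))
C=[]
for i,im in enumerate(I):
    hsv=cv2.cvtColor(im,cv2.COLOR_BGR2HSV); m=cv2.inRange(hsv,(0,120,60),(14,255,255))
    n,lab,st,ce=cv2.connectedComponentsWithStats(m); k=1+st[1:,4].argmax()
    c=cv2.findContours((lab==k).astype(np.uint8),cv2.RETR_EXTERNAL,cv2.CHAIN_APPROX_NONE)[0]; c=max(c,key=cv2.contourArea)
    e=cv2.fitEllipse(cv2.convexHull(c)); C.append(e[0]); print(e,plane(L[i],e[0],.01))
print("slab",tri(L[0],C[0],L[1],C[1]))
# tile corners (view pixels -> full)
f=lambda x,y:(110+x*.75,60+y*.75)
t1=[f(*p) for p in[(160,118),(232,150),(205,217),(135,186)]]; t2=[f(*p) for p in[(162,71),(234,104),(206,174),(133,141)]]
Q=[tri(L[0],a,L[1],b)[0] for a,b in zip(t1,t2)]; P=np.array([plane(L[1],b,.024) for b in t2]); print(np.array(Q).round(3)); print(P.round(4),P.mean(0)); d=P-np.roll(P,1,0); print(np.degrees(np.arctan2(d[:,1],d[:,0])),np.linalg.norm(d,axis=1))
E
python3 -c "
import cv2,numpy as np
cv2.imwrite('pics/k.png',np.hstack([cv2.resize(cv2.imread('pics/s1.png')[145:225,205:285],(400,400),interpolation=2),cv2.resize(cv2.imread('pics/s2.png')[110:190,205:285],(400,400),interpolation=2)]))"
```

```text
knob (array([ 0.46469232, -0.23903693,  0.06334513]), np.float64(0.0002868508182034531))
knob plane [ 0.45612034 -0.23432411  0.092     ]
knob plane [ 0.45927016 -0.23601002  0.092     ]
((247.15684509277344, 183.57821655273438), (90.8304443359375, 93.2880859375), 97.47793579101562) [ 0.46010349 -0.23676708  0.01      ]
((248.13894653320312, 150.9821319580078), (95.10153198242188, 95.96061706542969), 115.92021942138672) [ 0.46023504 -0.2367551   0.01      ]
slab (array([ 0.46038386, -0.23688047,  0.0089042 ]), np.float64(6.456446617679943e-05))
[[ 0.413 -0.237  0.016]
 [ 0.461 -0.191  0.022]
 [ 0.507 -0.235  0.029]
 [ 0.456 -0.28   0.032]]
[[ 0.4129 -0.2359  0.024 ]
 [ 0.4609 -0.1912  0.024 ]
 [ 0.5086 -0.2362  0.024 ]
 [ 0.4568 -0.2829  0.024 ]] [ 0.45980069 -0.23656835  0.024     ]
[ 133.06905721   42.93674524  -43.34463065 -138.02034136] [0.06427065 0.06563953 0.06557367 0.06975374]
```

View pics/k.png

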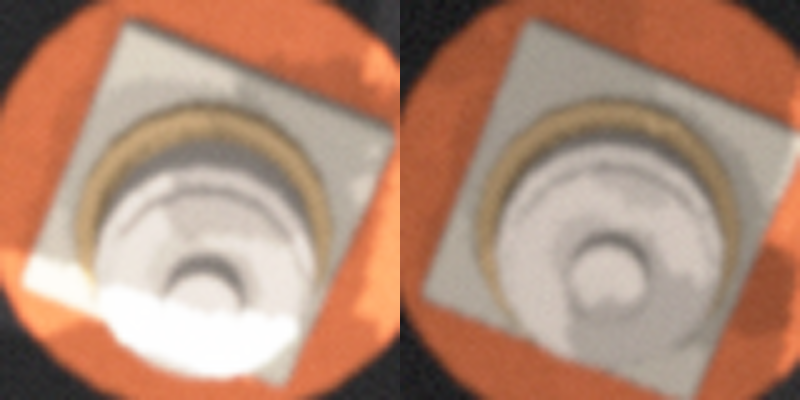

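```bash
python3 -m pendant '[[[5,-3.5,0],[0,0,0],0.5],[[5,-3.5,0],[0,0,0],0.5],[[0,0,20],[0,0,0],0.5],[[0,0,20],[0,0,0],0.5],[[0,0,20],[0,0,0],0.5],[[0,0,20],[0,0,0],0.5],[[0,0,14],[0,0,0],0.5],[[0,0,10],[0,0,0],0.5],[[0,0,6],[0,0,0],0.5],[[0,0,0],[0,0,0],0.5],[[0,0,0],[0,0,0],0.5]]' 25
python3 -c "
from h import *
print(to_tool((.4598,-.2365,.0785)), get_obs()['tool_pos'],get_obs()['tool_rot'])
cv2.imwrite('pics/g1.png',np.hstack([cv2.resize(optics.get_image('wrist')[140:384,130:380,::-1],(400,390)),cv2.resize(optics.get_image('scene')[140:270,50:183,::-1],(399,390))]))"
```

```text
t: 4.43
tool_pos: [0.46, -0.2375, 0.0928]
tool_rot: [0.622, 3.079, -0.001]
contact_force: [0.0, -0.8, 0.8]
opening: 0.0428
grip_force: 0.0
[ 0.57194134  0.81815404 14.31629225] [ 0.46000033 -0.23746882  0.09281691] [ 6.22391016e-01  3.07860121e+00 -5.87539680e-04]
```

View pics/g1.png

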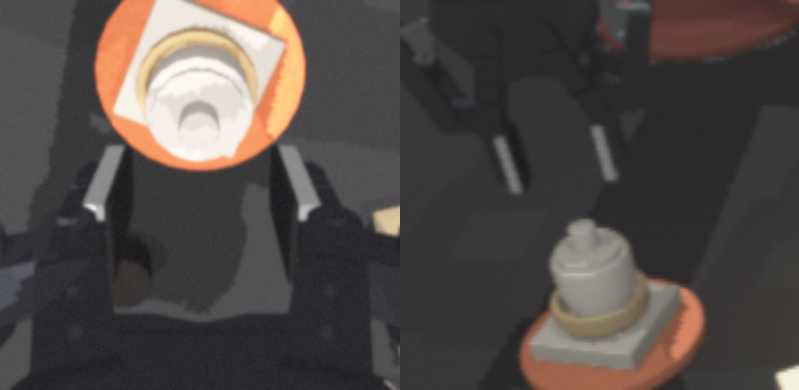

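The crop shows the fingertips apparently short of the knob: scene tips near (89,203)/(122,199) against the knob at (111,215). I'll check the TCP projection against this.

Run:
```python
from h import *
o=get_obs(); R=tool_axes()
print(o["tool_pos"],R.round(3).tolist(),o["t"])
for n in("wrist","scene","top"):
    m=optics.camera_model(n); T=np.linalg.inv(m["cam_to_world"])
    for nm,p in [("tcp",o["tool_pos"]),("tip+y",o["tool_pos"]+R@[0,.0214,-.004]),("tip-y",o["tool_pos"]+R@[0,-.0214,-.004]),("knob",np.array([.46,-.2365,.092]))]:
        c=T[:3,:3]@p+T[:3,3]; print(n,nm,round(m["cx"]-m["fx"]*c[0]/c[2],1),round(m["cy"]+m["fy"]*c[1]/c[2],1))
    if n=="wrist": print(np.array(m["cam_to_world"])[:3,3])
im=optics.get_image("wrist")[:,:,::-1]; s=optics.get_image("scene")[:,:,::-1]
cv2.imwrite('pics/g2.png',np.hstack([cv2.resize(im[140:384,130:380],(400,390)),cv2.resize(s[140:270,50:183],(399,390))])); print(get_obs()["t"],get_obs()["tool_pos"])
```

```text
[ 0.46066403 -0.23782172  0.09360663] [[-0.922, 0.388, 0.002], [0.388, 0.922, -0.001], [-0.002, -0.001, -1.0]] 4.5333
wrist tcp 253.1 221.8
wrist tip+y 289.8 224.4
wrist tip-y 216.2 224.4
wrist knob 254.7 219.0
[ 0.39497617 -0.20853524  0.26506982]
scene tcp 110.0 214.6
scene tip+y 121.9 211.1
scene tip-y 96.8 214.5
scene knob 110.9 214.9
top tcp 369.3 227.6
top tip+y 360.7 223.7
top tip-y 379.1 231.2
top knob 368.5 227.9
4.6333 [ 0.46063949 -0.23775319  0.09345144]
```

View pics/g2.png

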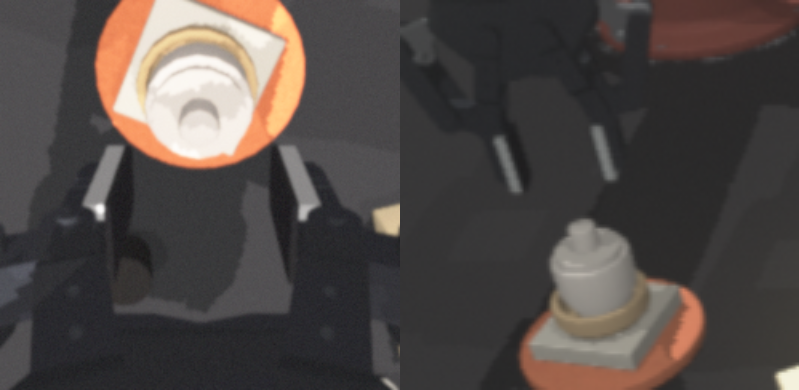

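Run:
```python
from h import *
mw,ms=optics.camera_model("wrist"),optics.camera_model("scene"); o=get_obs(); R=tool_axes()
for a,b in [((302,234),(121.5,199.5)),((208,234),(89.5,203.5))]:
    p,e=tri(mw,a,ms,b); print(p,e,"in tool mm",R.T@(p-o["tool_pos"])*1000)
```

```text
[ 0.46669983 -0.21301781  0.11924269] 0.00013780495733451125 in tool mm [  3.96572182  25.13417189 -25.81280984]
[ 0.44758444 -0.2599383   0.11956748] 0.00554303579893644 in tool mm [  3.36218128 -25.52728879 -26.10966386]
```

Run:
```python
import cv2,numpy as np
w=cv2.imread('pics/g2.png'); f=lambda a:(255*(a/255.)**0.45).astype(np.uint8)
cv2.imwrite('pics/g3.png',f(w))
```

```text
(no output)
```

View pics/g3.png

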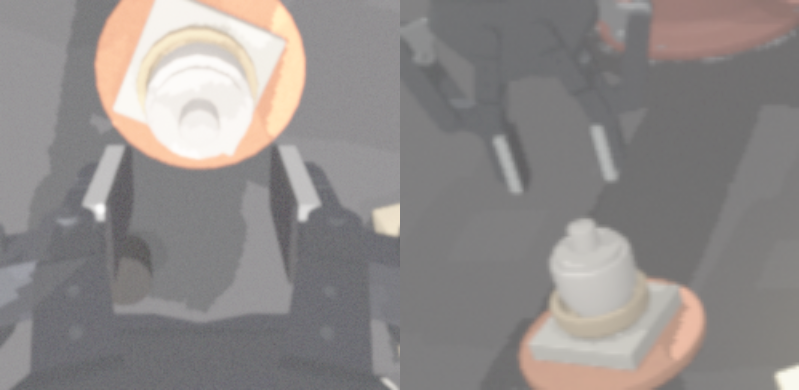

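The brightened view shows the fingers really do end at the grey strips, above the nominal TCP at this opening. I'll narrow the opening and descend in small steps, feeling for the lid disc.

```bash
python3 -m pendant '[[[0,1,4],[0,0,0],0.3],[[0,0,4],[0,0,0],0.3],[[0,0,4],[0,0,0],0.3],[[0,0,2],[0,0,0],0.3],[[0,0,0],[0,0,0],0.3],[[0,0,0],[0,0,0],0.3]]' 20
python3 -m pendant '[[[0,0,2],[0,0,0],0.3],[[0,0,2],[0,0,0],0.3],[[0,0,0],[0,0,0],0.3]]'
python3 - <<'E'
from h import *
cv2.imwrite('pics/g4.png',np.hstack([cv2.resize(optics.get_image('wrist')[140:384,130:380,::-1],(400,390)),cv2.resize(optics.get_image('scene')[140:270,50:183,::-1],(399,390))]))
E
```

```text
t: 5.13
tool_pos: [0.4601, -0.2362, 0.0778]
tool_rot: [-0.622, -3.079, -0.001]
contact_force: [0.6, 0.8, -0.2]
opening: 0.0253
grip_force: 0.0
t: 5.38
tool_pos: [0.4601, -0.2362, 0.0738]
tool_rot: [-0.622, -3.079, -0.0]
contact_force: [0.3, -0.7, -0.6]
opening: 0.0256
grip_force: 0.0
```

View pics/g4.png

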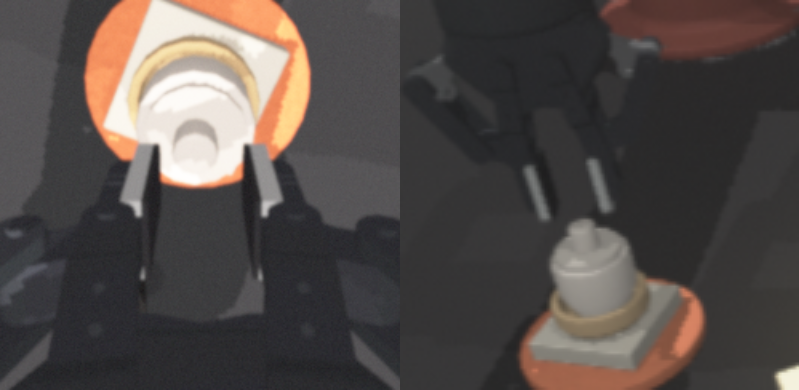

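Run:
```python
from h import *
mw,ms=optics.camera_model("wrist"),optics.camera_model("scene"); o=get_obs(); R=tool_axes()
for a,b in [((291,230.6),(119.7,210.5)),((217,230.6),(98.3,213)),((252,229),(110.6,214.5))]:
    p,e=tri(mw,a,ms,b); print(p,e,"in tool mm",R.T@(p-o["tool_pos"])*1000)
```

```text
[ 0.46355355 -0.21837325  0.09677785] 0.004360909290555427 in tool mm [  3.92800135  17.76314048 -22.71664135]
[ 0.44870189 -0.25288256  0.09694884] 0.0024806513153569857 in tool mm [  4.21524689 -19.80521714 -22.88848072]
[ 0.45734162 -0.23596216  0.09129305] 0.0008133622782554104 in tool mm [  2.82160434  -0.85787792 -17.23261433]
```

```bash
for i in 1; do python3 -m pendant '[[[0,0,2],[0,0,0],0.3],[[0,0,1],[0,0,0],0.3],[[0,0,0],[0,0,0],0.3]]' | egrep 'pos|force'; done
python3 -m pendant '[[[0,0,2],[0,0,0],0.3],[[0,0,1],[0,0,0],0.3],[[0,0,0],[0,0,0],0.3]]' | egrep 'pos|force'
python3 -m pendant '[[[0,0,2],[0,0,0],0.3],[[0,0,1],[0,0,0],0.3],[[0,0,0],[0,0,0],0.3]]' | egrep 'pos|force'
```

```text
tool_pos: [0.4602, -0.2362, 0.0709]
contact_force: [0.7, 0.4, 0.7]
grip_force: 0.0
tool_pos: [0.4601, -0.2362, 0.0678]
contact_force: [0.2, -0.2, -0.3]
grip_force: 0.0
tool_pos: [0.4602, -0.2362, 0.0648]
contact_force: [-0.1, -0.4, -0.1]
grip_force: 0.0
```

No contact 11 mm below the disc height, so the finger ends do sit well behind the nominal TCP, as the pictures said. I'll continue.

```bash
python3 -m pendant '[[[0,0,2],[0,0,0],0.3],[[0,0,1],[0,0,0],0.3],[[0,0,0],[0,0,0],0.3]]' | egrep 'pos|force'
python3 -m pendant '[[[0,0,2],[0,0,0],0.3],[[0,0,0],[0,0,0],0.3]]' | egrep 'pos|force'
python3 -m pendant '[[[0,0,1],[0,0,0],0.3],[[0,0,0],[0,0,0],0.3]]' | egrep 'pos|force'
```

```text
tool_pos: [0.4602, -0.2362, 0.0619]
contact_force: [-0.2, 0.4, 0.2]
grip_force: 0.0
tool_pos: [0.4602, -0.2362, 0.0599]
contact_force: [-0.2, 0.5, -0.2]
grip_force: 0.0
tool_pos: [0.4603, -0.2362, 0.059]
contact_force: [-0.6, 0.5, 1.2]
grip_force: 0.0
```

```bash
python3 -m pendant '[[[0,0,0],[0,0,0],0.1],[[0,0,0],[0,0,0],0.1],[[0,0,0],[0,0,0],0.1],[[0,0,0],[0,0,0],0.1],[[0,0,0],[0,0,0],0.1]]' 30
python3 - <<'E'
from h import *
cv2.imwrite('pics/g5.png',np.hstack([cv2.resize(optics.get_image('wrist')[140:384,130:380,::-1],(400,390)),cv2.resize(optics.get_image('scene')[140:270,50:183,::-1],(399,390))]))
E
```

```text
t: 7.23
tool_pos: [0.4604, -0.2363, 0.0593]
tool_rot: [0.622, 3.079, -0.0]
contact_force: [-0.2, 0.5, 0.4]
opening: 0.0128
grip_force: 29.2
```

View pics/g5.png

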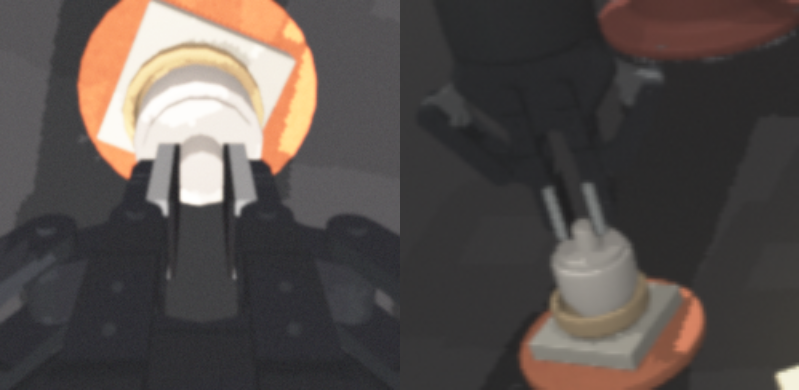

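Grip force is up with the opening at 12.8 mm, but the knob is 16 mm across. The wrist camera sees the +x faces of the fingers and the scene camera the −x faces, so my tip triangulation mixed two edges. I'll recheck with the pad width included.

Run:
```python
from h import *
o=get_obs(); R=tool_axes()
def pr(m,p):
    T=np.linalg.inv(m["cam_to_world"]); c=T[:3,:3]@p+T[:3,3]; return np.array([m["cx"]-m["fx"]*c[0]/c[2],m["cy"]+m["fy"]*c[1]/c[2]]).round(1)
mw,ms=optics.camera_model("wrist"),optics.camera_model("scene")
print("seen wrist inner tips x 243,270 row 229.5 ; scene tips (104,220),(117.3,217.3)")
for s in (0,5,10,15,20,25):
    print(s,[pr(mw,o["tool_pos"]+R@np.array([.011,y,-s/1000])).tolist() for y in(-.008,.008)],[pr(ms,o["tool_pos"]+R@np.array([-.011,y,-s/1000])).tolist() for y in(-.008,.008)])
print("knob",pr(mw,np.array([.46,-.2365,.092])),pr(mw,np.array([.46,-.2365,.076])),pr(ms,np.array([.46,-.2365,.092])),pr(ms,np.array([.46,-.2365,.076])))
```

```text
seen wrist inner tips x 243,270 row 229.5 ; scene tips (104,220),(117.3,217.3)
0 [[239.3, 204.3], [266.8, 204.3]] [[110.2, 233.7], [119.4, 232.4]]
5 [[238.9, 207.2], [267.1, 207.2]] [[109.5, 231.6], [118.7, 230.2]]
10 [[238.5, 210.3], [267.4, 210.3]] [[108.8, 229.4], [118.0, 228.0]]
15 [[238.0, 213.6], [267.7, 213.6]] [[108.1, 227.2], [117.4, 225.8]]
20 [[237.5, 217.0], [268.1, 217.0]] [[107.4, 224.9], [116.7, 223.6]]
25 [[236.9, 220.7], [268.5, 220.7]] [[106.6, 222.7], [116.0, 221.4]]
knob [252.  246.8] [252.3 233.1] [110.9 214.9] [113.1 222.1]
```

The visible tips fit an end about 30 mm behind the nominal TCP, so I have only a few millimetres of the knob. I'll reopen and go down until the fingertips touch the disc, then back off.

```bash
python3 -m pendant '[[[0,0,0],[0,0,0],0.3],[[0,0,0],[0,0,0],0.3],[[0,0,0],[0,0,0],0.3],[[0,0,2],[0,0,0],0.3],[[0,0,0],[0,0,0],0.3]]' | egrep 'pos|force|open'
python3 -m pendant '[[[0,0,2],[0,0,0],0.3],[[0,0,0],[0,0,0],0.3]]' | egrep 'pos|_force'
python3 -m pendant '[[[0,0,2],[0,0,0],0.3],[[0,0,0],[0,0,0],0.3]]' | egrep 'pos|_force'
python3 -m pendant '[[[0,0,2],[0,0,0],0.3],[[0,0,0],[0,0,0],0.3]]' | egrep 'pos|_force'
```

```text
tool_pos: [0.4601, -0.2361, 0.0567]
contact_force: [0.3, -0.1, -0.0]
opening: 0.0257
grip_force: 0.0
tool_pos: [0.4601, -0.2361, 0.0547]
contact_force: [0.2, -0.5, -0.3]
grip_force: 0.0
tool_pos: [0.4601, -0.2362, 0.0528]
contact_force: [0.2, 0.4, 0.7]
grip_force: 0.0
tool_pos: [0.4601, -0.2362, 0.0508]
contact_force: [-0.4, -0.4, -0.0]
grip_force: 0.0
```

```bash
python3 -m pendant '[[[0,0,1],[0,0,0],0.3],[[0,0,0],[0,0,0],0.3]]' | egrep 'pos|t_force'
python3 -m pendant '[[[0,0,1],[0,0,0],0.3],[[0,0,0],[0,0,0],0.3]]' | egrep 'pos|t_force'
python3 -m pendant '[[[0,0,1],[0,0,0],0.3],[[0,0,0],[0,0,0],0.3]]' | egrep 'pos|t_force'
python3 -c "
from h import *
cv2.imwrite('pics/g6.png',np.hstack([cv2.resize(optics.get_image('wrist')[140:384,130:380,::-1],(400,390)),cv2.resize(optics.get_image('scene')[170:270,60:162,::-1],(399,390))]))"
```

```text
tool_pos: [0.4602, -0.2363, 0.05]
contact_force: [-0.0, -0.0, 0.1]
tool_pos: [0.4603, -0.2363, 0.0491]
contact_force: [-0.9, -0.1, 0.3]
tool_pos: [0.4603, -0.2363, 0.048]
contact_force: [-0.1, 0.1, 0.7]
```

View pics/g6.png

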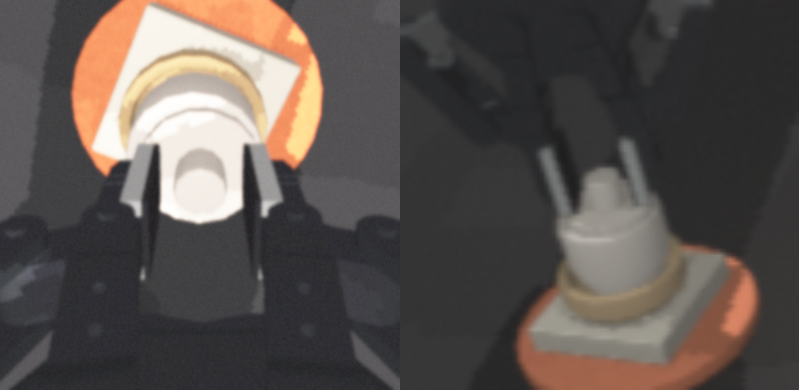

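The fingers now straddle most of the knob's height, with tips just above the disc: scene tips near (568,215) and (645,203) in the crop. Gripping here.

```bash
python3 -m pendant '[[[0,0,0],[0,0,0],0.1],[[0,0,0],[0,0,0],0.1],[[0,0,0],[0,0,0],0.1],[[0,0,0],[0,0,0],0.1]]' 30| egrep 'pos|force|open'
python3 -m pendant '[[[0,0,-3],[0,0,0],0.1],[[0,0,-5],[0,0,0],0.1],[[0,0,-8],[0,0,0],0.1],[[0,0,-12],[0,0,0],0.1],[[0,0,-12],[0,0,0],0.1],[[0,0,0],[0,0,0],0.1]]'
```

```text
tool_pos: [0.4605, -0.2364, 0.0483]
contact_force: [-0.9, 0.2, 0.7]
opening: 0.0146
grip_force: 29.2
t: 9.68
tool_pos: [0.4625, -0.2378, 0.0925]
tool_rot: [0.621, 3.073, -0.004]
contact_force: [0.0, 0.1, 0.9]
opening: 0.0146
grip_force: 29.2
```

```bash
python3 -m pendant '[[[0,0,-10],[0,0,0],0.1],[[0,0,-15],[0,0,0],0.1],[[0,0,-15],[0,0,0],0.1],[[5,13,0],[0,0,0],0.1],[[10,25,0],[0,0,0],0.1],[[13,33,0],[0,0,0],0.1],[[13,33,0],[0,0,0],0.1],[[13,33,0],[0,0,0],0.1],[[13,33,0],[0,0,0],0.1],[[13,33,0],[0,0,0],0.1],[[13,33,0],[0,0,0],0.1],[[13,33,0],[0,0,0],0.1]]' | egrep 'pos|force|open'
python3 -m pendant '[[[13,33,0],[0,0,0],0.1],[[13,33,0],[0,0,0],0.1],[[13,33,0],[0,0,0],0.1],[[13,33,0],[0,0,0],0.1],[[10,25,0],[0,0,0],0.1],[[8,18,0],[0,0,0],0.1],[[5,10,0],[0,0,0],0.1],[[2,4,0],[0,0,0],0.1],[[0,0,0],[0,0,0],0.1],[[0,0,0],[0,0,0],0.1]]' | egrep 'pos|force|open'
python3 -c "
from h import *
print(to_tool((.4715,.2548,0)),get_obs()['tool_pos'],get_obs()['tool_rot'])"
python3 snap.py p1
```

```text
tool_pos: [0.4659, 0.0552, 0.1276]
contact_force: [1.5, 0.2, -0.6]
opening: 0.0149
grip_force: 29.3
tool_pos: [0.4692, 0.2562, 0.1279]
contact_force: [-0.5, -0.0, -0.2]
opening: 0.0144
grip_force: 29.3
[ -2.64013792  -0.2820786  127.88541708] [0.46924539 0.25617162 0.12788575] [-6.22611509e-01 -3.07887905e+00  1.20046287e-03]
[0.46941017 0.25586713 0.12795432] [-6.23732092e-01 -3.07877922e+00  1.01036271e-03] [ 0.36 -0.11  1.89 -0.    1.35 -0.81]
```

```bash
python3 -m pendant '[[[-2.5,0,10],[0,0,0],0.1],[[0,0,25],[0,0,0],0.1],[[0,0,25],[0,0,0],0.1],[[0,0,25],[0,0,0],0.1],[[0,0,20],[0,0,0],0.1],[[0,0,12],[0,0,0],0.1],[[0,0,8],[0,0,0],0.1],[[0,0,5],[0,0,0],0.1],[[0,0,4],[0,0,0],0.1],[[0,0,0],[0,0,0],0.1],[[0,0,0],[0,0,0],0.1]]' | egrep 'pos|force|open'
python3 -m pendant '[[[0,0,1.5],[0,0,0],0.1],[[0,0,0],[0,0,0],0.1],[[0,0,0],[0,0,0],0.1]]' | egrep 'pos|force|open'
python3 -m pendant '[[[0,0,1],[0,0,0],0.1],[[0,0,0],[0,0,0],0.1],[[0,0,0],[0,0,0],0.1]]' | egrep 'pos|force|open'
```

```text
tool_pos: [0.4727, 0.2561, -0.0049]
contact_force: [-0.1, 0.8, 0.2]
opening: 0.0147
grip_force: 29.3
tool_pos: [0.4722, 0.256, -0.0067]
contact_force: [-0.6, 0.4, 0.1]
opening: 0.0144
grip_force: 29.3
tool_pos: [0.4718, 0.2558, -0.0083]
contact_force: [0.4, -0.2, -0.6]
opening: 0.0145
grip_force: 29.3
```

```bash
for k in 1; do python3 -m pendant '[[[0,0,1.5],[0,0,0],0.1],[[0,0,0],[0,0,0],0.1],[[0,0,0],[0,0,0],0.1]]' | egrep 'pos|t_force'; done
python3 -m pendant '[[[0,0,1.5],[0,0,0],0.1],[[0,0,0],[0,0,0],0.1],[[0,0,0],[0,0,0],0.1]]' | egrep 'pos|t_force'
python3 -m pendant '[[[0,0,1],[0,0,0],0.1],[[0,0,0],[0,0,0],0.1],[[0,0,0],[0,0,0],0.1]]' | egrep 'pos|t_force'
```

```text
tool_pos: [0.4717, 0.2558, -0.01]
contact_force: [-0.3, 0.1, -0.4]
tool_pos: [0.4718, 0.2558, -0.0114]
contact_force: [0.4, 0.3, -0.2]
tool_pos: [0.4718, 0.2558, -0.0124]
contact_force: [-1.0, 0.1, -0.3]
```

```bash
python3 -m pendant '[[[0,0,0.7],[0,0,0],0.1],[[0,0,0],[0,0,0],0.1],[[0,0,0],[0,0,0],0.1]]' | egrep 'pos|t_force'
python3 -m pendant '[[[0,0,0.7],[0,0,0],0.1],[[0,0,0],[0,0,0],0.1],[[0,0,0],[0,0,0],0.1]]' | egrep 'pos|t_force'
python3 -c "
from h import *
cv2.imwrite('pics/p2.png',np.hstack([cv2.resize(optics.get_image('wrist')[140:384,130:380,::-1],(400,390)),cv2.resize(optics.get_image('scene')[100:200,265:367,::-1],(399,390))]))"
```

```text
tool_pos: [0.472, 0.2559, -0.0127]
contact_force: [-1.3, -0.2, 2.7]
tool_pos: [0.472, 0.2559, -0.0127]
contact_force: [-3.2, -2.2, 7.6]
```

View pics/p2.png

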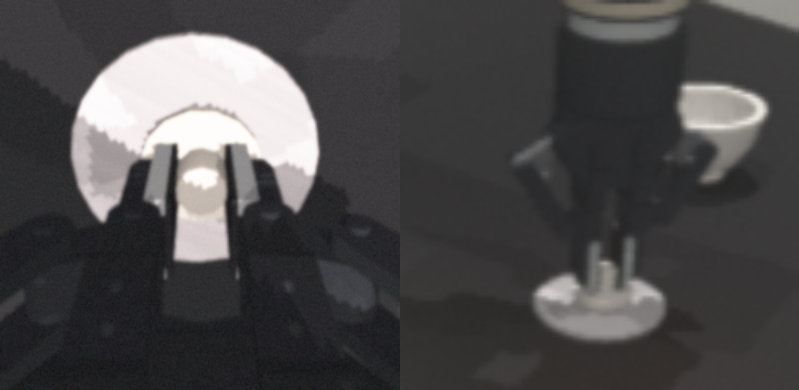

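The lid is held upright between the fingers on the middle of the plate, and contact came exactly at the expected height (TCP z −12.7 mm). Releasing and lifting.

```bash
python3 -m pendant '[[[0,0,-1],[0,0,0],0.35],[[0,0,0],[0,0,0],0.35],[[0,0,0],[0,0,0],0.35],[[0,0,-4],[0,0,0],0.35],[[0,0,-10],[0,0,0],0.35],[[0,0,-30],[0,0,0],0.35],[[0,0,-40],[0,0,0],0.6],[[0,0,-40],[0,0,0],0.6],[[0,0,-40],[0,0,0],1],[[0,0,0],[0,0,0],1]]' | egrep 't:|pos|force|open'
python3 snap.py p3
python3 - <<'E'
from h import *
m=np.load("p3.npy",allow_pickle=True).item(); T=np.linalg.inv(m["cam_to_world"])
def pr(p):
    c=T[:3,:3]@p+T[:3,3]; return np.array([m["cx"]-m["fx"]*c[0]/c[2],m["cy"]+m["fy"]*c[1]/c[2]]).round(1)
print(pr([.4715,.2548,.031]),pr([.4715,.2548,.006]))
im=cv2.imread("pics/p3.png"); g=cv2.medianBlur(cv2.cvtColor(im,cv2.COLOR_BGR2GRAY),3)
c=cv2.HoughCircles(g,cv2.HOUGH_GRADIENT,1,5,param1=60,param2=18,minRadius=6,maxRadius=100); print(None if c is None else c[0][:8].round(1))
print("stack",to_tool((.46,-.2365,.13)))
E
```

```text
t: 15.17
tool_pos: [0.4773, 0.258, 0.1628]
tool_rot: [0.619, 3.065, 0.015]
contact_force: [1.3, -0.2, 1.2]
opening: 0.0737
grip_force: 0.0
[0.4757281  0.25732598 0.15887695] [0.61998097 3.06863726 0.01069325] [ 0.36 -0.13  1.86  0.    1.39 -0.81]
[247.1 165. ] [247.4 159.8]
[[ 62.5 231.5  40. ]
 [ 66.5 224.5  41.4]
 [247.5 160.5  38.5]
 [ 65.5 215.5  37.8]
 [ 59.5 225.5  43.6]
 [ 59.5 220.5  43.8]
 [ 68.5 230.5  43.6]
 [ 76.5 216.5  48.5]]
stack [-176.96386227 -461.44303408   26.44740998]
```

```bash
python3 -m pendant '[[[-14,-36,0],[0,0,0],1],[[-15,-38.5,0],[0,0,0],1],[[-15,-38.5,0],[0,0,0],1],[[-15,-38.5,0],[0,0,0],1],[[-15,-38.5,0],[0,0,0],1],[[-15,-38.5,0],[0,0,0],1],[[-15,-38.5,0],[0,0,0],1],[[-15,-38.5,0],[0,0,0],1],[[-15,-38.5,0],[0,0,0],1],[[-15,-38.5,0],[0,0,0],1],[[-15,-38.5,0],[0,0,0],1],[[-13,-38,0],[0,0,0],1]]' | egrep 'pos'
python3 -m pendant '[[[0,0,0],[0,0,0],1],[[0,0,0],[0,0,0],1],[[0,0,0],[0,0,0],1]]' | egrep 'pos|rot'
python3 snap.py c1
python3 - <<'E'
from h import *
m=np.load("c1.npy",allow_pickle=True).item(); T=np.linalg.inv(m["cam_to_world"])
c=T[:3,:3]@[.46,-.2365,.071]+T[:3,3]; print(np.array([m["cx"]-m["fx"]*c[0]/c[2],m["cy"]+m["fy"]*c[1]/c[2]]).round(1))
g=cv2.medianBlur(cv2.cvtColor(cv2.imread("pics/c1.png"),cv2.COLOR_BGR2GRAY),3)[90:280,170:340]
k=cv2.HoughCircles(g,cv2.HOUGH_GRADIENT,1,3,param1=60,param2=15,minRadius=15,maxRadius=45); print(None if k is None else (k[0][:6]+[170,90,0]).round(1))
print("to",to_tool((.4602,-.2363,.017)))
E
```

```text
tool_pos: [0.4558, -0.2377, 0.1506]
tool_pos: [0.4562, -0.2354, 0.1504]
tool_rot: [-0.623, -3.078, -0.002]
[ 0.45641415 -0.23488547  0.15061831] [-6.21074597e-01 -3.07839582e+00 -1.40760855e-03] [-0.62 -0.18  1.92  0.    1.4  -1.79]
[254.3 189.7]
[[253.5 190.5  26.7]
 [263.5 176.5  44.4]
 [253.5 178.5  29.9]
 [249.5 180.5  28.8]
 [263.5 170.5  44.4]
 [246.5 191.5  33.3]]
to [-4.21503438e+00  7.74802498e-02  1.33612925e+02]
```

The crucible rim was found at (253.5,190.5), where predicted. Descending over it.

```bash
python3 -m pendant '[[[-4,0,10],[0,0,0],1],[[0,0,25],[0,0,0],1],[[0,0,25],[0,0,0],1],[[0,0,25],[0,0,0],1],[[0,0,20],[0,0,0],1],[[0,0,12],[0,0,0],1],[[0,0,8],[0,0,0],1],[[0,0,5],[0,0,0],1],[[0,0,3],[0,0,0],1],[[0,0,0],[0,0,0],1]]' | egrep 'pos|rot|_force'
python3 -m pendant '[[[0,0,0],[0,0,0],0.4],[[0,0,0],[0,0,0],0.4],[[0,0,0],[0,0,0],0.4],[[0,0,0],[0,0,0],0.4],[[0,0,0],[0,0,0],0.4],[[0,0,0],[0,0,0],0.4]]' 30| egrep 'pos|rot|force|open'
```

```text
tool_pos: [0.4609, -0.2375, 0.0186]
tool_rot: [0.622, 3.079, -0.0]
contact_force: [0.0, -0.2, 0.3]
grip_force: 0.0
tool_pos: [0.4612, -0.2381, 0.0195]
tool_rot: [0.622, 3.077, -0.002]
contact_force: [0.4, -0.6, 5.5]
opening: 0.0455
grip_force: 31.1
```

```bash
python3 -m pendant '[[[0,0,-2],[0,0,0],0.4],[[0,0,-2],[0,0,0],0.4],[[0,0,0],[0,0,0],0.4]]' | egrep 'pos|rot|force|open'
python3 -m pendant '[[[0,0,-4],[0,0,0],0.4],[[0,0,-8],[0,0,0],0.4],[[0,0,-12],[0,0,0],0.4],[[0,0,-20],[0,0,0],0.4],[[0,0,-25],[0,0,0],0.4],[[0,0,-25],[0,0,0],0.4],[[0,0,-15],[0,0,0],0.4],[[0,0,0],[0,0,0],0.4]]' | egrep 'pos|rot|force|open'
python3 -c "
from h import *
print(to_tool((.6315,.1305,.13)))
cv2.imwrite('pics/c2.png',np.hstack([cv2.resize(optics.get_image('wrist')[140:384,130:380,::-1],(400,390)),cv2.resize(optics.get_image('scene')[140:270,50:183,::-1],(399,390))]))"
```

```text
tool_pos: [0.4602, -0.2372, 0.0222]
tool_rot: [-0.622, -3.079, -0.001]
contact_force: [0.3, 0.0, 0.5]
opening: 0.0454
grip_force: 30.7
tool_pos: [0.4632, -0.2393, 0.1374]
tool_rot: [0.62, 3.071, -0.006]
contact_force: [-0.3, -0.2, 0.4]
opening: 0.0454
grip_force: 30.8
[-11.51115102 406.16305256   6.61582678]
```

View pics/c2.png

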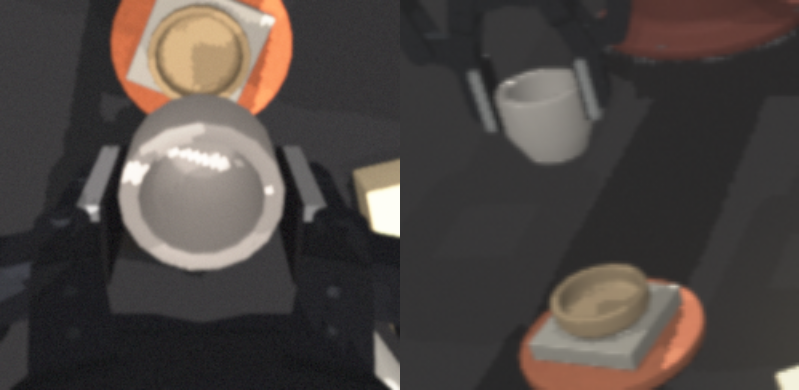

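The crucible hangs upright and square in the fingers, and dish and tile are undisturbed on the slab. Moving to the cork ring.

```bash
python3 -m pendant '[[[0,15,0],[0,0,0],0.4],[[-1,28,0],[0,0,0],0.4],[[-1,35,0],[0,0,0],0.4],[[-1,35,0],[0,0,0],0.4],[[-1,35,0],[0,0,0],0.4],[[-1,35,0],[0,0,0],0.4],[[-1,35,0],[0,0,0],0.4],[[-1,35,0],[0,0,0],0.4],[[-1,35,0],[0,0,0],0.4],[[-1,35,0],[0,0,0],0.4],[[-1,35,0],[0,0,0],0.4],[[-1,24,0],[0,0,0],0.4]]' | egrep 'pos|force|open'
python3 -m pendant '[[[-1,16,0],[0,0,0],0.4],[[0,8,0],[0,0,0],0.4],[[0,0,0],[0,0,0],0.4],[[0,0,0],[0,0,0],0.4],[[0,0,0],[0,0,0],0.4]]' | egrep 'pos|rot'
python3 -c "
from h import *
print(to_tool((.6315,.1303,.0025)))"
```

```text
tool_pos: [0.6182, 0.1131, 0.1288]
contact_force: [-0.4, -0.7, -0.8]
opening: 0.0452
grip_force: 30.9
tool_pos: [0.6286, 0.1307, 0.1309]
tool_rot: [-0.624, -3.078, 0.001]
[ -2.9044524    0.85050239 128.37470483]
```

Descending to about 5 mm above, then feeling for contact.

```bash
python3 -m pendant '[[[-3,1,8],[0,0,0],0.4],[[0,0,22],[0,0,0],0.4],[[0,0,25],[0,0,0],0.4],[[0,0,25],[0,0,0],0.4],[[0,0,18],[0,0,0],0.4],[[0,0,12],[0,0,0],0.4],[[0,0,8],[0,0,0],0.4],[[0,0,4],[0,0,0],0.4],[[0,0,0],[0,0,0],0.4],[[0,0,0],[0,0,0],0.4]]' | egrep 'pos|t_force|open'
python3 -m pendant '[[[0,0,1.5],[0,0,0],0.4],[[0,0,0],[0,0,0],0.4],[[0,0,0],[0,0,0],0.4]]' | egrep 'pos|t_force'
python3 -m pendant '[[[0,0,1.5],[0,0,0],0.4],[[0,0,0],[0,0,0],0.4],[[0,0,0],[0,0,0],0.4]]' | egrep 'pos|t_force'
```

```text
tool_pos: [0.6332, 0.1317, 0.0104]
contact_force: [-0.1, -0.9, -0.3]
opening: 0.0448
tool_pos: [0.6329, 0.1319, 0.0088]
contact_force: [-0.5, -0.1, -0.3]
tool_pos: [0.6322, 0.1318, 0.0063]
contact_force: [0.4, 0.1, -0.9]
```

```bash
python3 -m pendant '[[[0,0,1.5],[0,0,0],0.4],[[0,0,0],[0,0,0],0.4],[[0,0,0],[0,0,0],0.4]]' | egrep 'pos|t_force'
python3 -m pendant '[[[0,0,1],[0,0,0],0.4],[[0,0,0],[0,0,0],0.4],[[0,0,0],[0,0,0],0.4]]' | egrep 'pos|t_force'
python3 -m pendant '[[[0,0,0.8],[0,0,0],0.4],[[0,0,0],[0,0,0],0.4],[[0,0,0],[0,0,0],0.4]]' | egrep 'pos|t_force'
```

```text
tool_pos: [0.6321, 0.1318, 0.0046]
contact_force: [-0.0, -0.5, -0.1]
tool_pos: [0.6322, 0.1318, 0.0037]
contact_force: [-0.6, -0.7, 0.2]
tool_pos: [0.6323, 0.1318, 0.003]
contact_force: [-0.1, 0.4, -0.3]
```

```bash
python3 -m pendant '[[[0,0,0.8],[0,0,0],0.4],[[0,0,0],[0,0,0],0.4],[[0,0,0],[0,0,0],0.4]]' | egrep 'pos|t_force'
python3 -m pendant '[[[0,0,0.6],[0,0,0],0.4],[[0,0,0],[0,0,0],0.4],[[0,0,0],[0,0,0],0.4]]' | egrep 'pos|t_force'
```

```text
tool_pos: [0.6325, 0.1318, 0.0025]
contact_force: [-1.4, -1.0, 0.6]
tool_pos: [0.6326, 0.1318, 0.0026]
contact_force: [-1.8, 0.3, 5.5]
```

Contact came at 2.5 mm, exactly as predicted. Releasing.

```bash
python3 -m pendant '[[[0,0,0],[0,0,0],0.75],[[0,0,0],[0,0,0],0.75],[[0,0,0],[0,0,0],0.75],[[0,0,0],[0,0,0],0.75],[[0,0,-10],[0,0,0],0.75],[[0,0,-25],[0,0,0],0.75],[[0,0,-40],[0,0,0],1],[[0,0,-40],[0,0,0],1],[[0,0,-35],[0,0,0],1],[[0,0,0],[0,0,0],1],[[0,0,0],[0,0,0],1]]' | egrep 't:|pos|force|open'
python3 snap.py d1
python3 - <<'E'
from h import *
m=np.load("d1.npy",allow_pickle=True).item(); T=np.linalg.inv(m["cam_to_world"])
def pr(p):
    c=T[:3,:3]@p+T[:3,3]; return np.array([m["cx"]-m["fx"]*c[0]/c[2],m["cy"]+m["fy"]*c[1]/c[2]])
im=cv2.imread("pics/d1.png"); hsv=cv2.cvtColor(im,cv2.COLOR_BGR2HSV)
mk=cv2.inRange(hsv,(8,90,50),(30,255,255)); n,l,st,ce=cv2.connectedComponentsWithStats(mk); k=1+st[1:,4].argmax(); c=cv2.findContours((l==k).astype(np.uint8),0,1)[0]
e=cv2.fitEllipse(cv2.convexHull(max(c,key=cv2.contourArea))); print("cork",e,plane(m,e[0],.012))
u=pr([.632,.131,.054]); print("rim predicted",u); x,y=map(int,u)
g=cv2.medianBlur(cv2.cvtColor(im,cv2.COLOR_BGR2GRAY),3)[y-50:y+50,x-50:x+50]
kk=cv2.HoughCircles(g,cv2.HOUGH_GRADIENT,1,3,param1=60,param2=14,minRadius=15,maxRadius=40); print(None if kk is None else [(q+[x-50,y-50,0]).round(1).tolist()+plane(m,q[:2]+[x-50,y-50],.054).round(4).tolist() for q in kk[0][:4]])
print("back",to_tool((.4602,-.2365,.13)))
E
```

```text
t: 23.78
tool_pos: [0.6347, 0.1321, 0.1567]
tool_rot: [0.621, 3.072, 0.004]
contact_force: [0.3, -0.2, -1.1]
opening: 0.0856
grip_force: 0.0
[0.63300739 0.13188385 0.15348359] [6.21709385e-01 3.07667206e+00 1.31222840e-03] [ 0.09  0.13  1.61  0.    1.4  -1.08]
cork ((251.574462890625, 164.8789825439453), (96.1486587524414, 97.59358215332031), 91.43523406982422) [0.63194343 0.13105318 0.012     ]
rim predicted [251.18098586 175.07761837]
[[262.5, 175.5, 32.7, 0.6364, 0.1403, 0.054], [253.5, 172.5, 23.9, 0.6306, 0.1339, 0.054], [263.5, 159.5, 35.0, 0.6231, 0.1468, 0.054], [264.5, 167.5, 35.0, 0.6302, 0.1448, 0.054]]
back [  16.26739904 -406.61035666   22.8893824 ]
```

The cork centre measures (0.632,0.131) and the crucible rim stands over it. Back to the stack for the dish.

```bash
python3 -m pendant '[[[1,-30,0],[0,0,0],1],[[1,-38,0],[0,0,0],1],[[1,-38,0],[0,0,0],1],[[1,-38,0],[0,0,0],1],[[1,-38,0],[0,0,0],1],[[1,-38,0],[0,0,0],1],[[1,-38,0],[0,0,0],1],[[1,-38,0],[0,0,0],1],[[1,-38,0],[0,0,0],1],[[1,-38,0],[0,0,0],1],[[1,-34,0],[0,0,0],1],[[1,0,0],[0,0,0],1]]' | egrep 'pos'
python3 -m pendant '[[[0,0,0],[0,0,0],1],[[0,0,0],[0,0,0],1]]' | egrep 'pos|rot'
cat > dish.py <<'E'
import sys; from h import *
w,z=sys.argv[1],float(sys.argv[2]); m=np.load(w+".npy",allow_pickle=True).item(); im=cv2.imread(f"pics/{w}.png"); hsv=cv2.cvtColor(im,cv2.COLOR_BGR2HSV)
mk=cv2.inRange(hsv,(14,70,40),(26,255,255)); mk[300:]=0; mk=cv2.morphologyEx(mk,cv2.MORPH_OPEN,np.ones((3,3)))
n,l,st,ce=cv2.connectedComponentsWithStats(mk); k=1+st[1:,4].argmax(); c=cv2.findContours((l==k).astype(np.uint8),0,1)[0]
e=cv2.fitEllipse(cv2.convexHull(max(c,key=cv2.contourArea))); d=2*m["fx"]*.029/(np.array(m["cam_to_world"])[2,3]-z); print("dish",e,"expected dia",round(d,1),plane(m,e[0],z))
E
python3 snap.py e1; python3 dish.py e1 .042
python3 -c "
from h import *
print(to_tool((.4602,-.2365,-.003)))"
```

```text
tool_pos: [0.4603, -0.2415, 0.1495]
tool_pos: [0.4629, -0.2368, 0.15]
tool_rot: [-0.622, -3.077, -0.003]
[ 0.46330473 -0.236493    0.15033822] [-6.20717572e-01 -3.07768893e+00 -2.08041240e-03] [-0.62 -0.16  1.91  0.    1.4  -1.79]
dish ((251.2161102294922, 173.8022918701172), (59.96376419067383, 60.8999137878418), 61.288299560546875) expected dia 64.5 [ 0.45918622 -0.23782248  0.042     ]
[  2.52860448  -1.35045727 153.34285474]
```

```bash
python3 -m pendant '[[[3,-1.5,10],[0,0,0],1],[[0,0,25],[0,0,0],1],[[0,0,25],[0,0,0],1],[[0,0,25],[0,0,0],1],[[0,0,20],[0,0,0],0.78],[[0,0,12],[0,0,0],0.78],[[0,0,8],[0,0,0],0.78],[[0,0,5],[0,0,0],0.78],[[0,0,4],[0,0,0],0.78],[[0,0,0],[0,0,0],0.78],[[0,0,0],[0,0,0],0.78]]' | egrep 'pos|t_force|open'
python3 -m pendant '[[[0,0,2],[0,0,0],0.78],[[0,0,0],[0,0,0],0.78],[[0,0,0],[0,0,0],0.78]]' | egrep 'pos|t_force'
python3 -m pendant '[[[0,0,2],[0,0,0],0.78],[[0,0,0],[0,0,0],0.78],[[0,0,0],[0,0,0],0.78]]' | egrep 'pos|t_force'
python3 -m pendant '[[[0,0,2],[0,0,0],0.78],[[0,0,0],[0,0,0],0.78],[[0,0,0],[0,0,0],0.78]]' | egrep 'pos|t_force|open'
```

```text
tool_pos: [0.4609, -0.2383, 0.0185]
contact_force: [0.4, 0.7, 0.3]
opening: 0.0668
tool_pos: [0.4605, -0.2382, 0.0161]
contact_force: [-0.4, -0.1, -0.5]
tool_pos: [0.4601, -0.2379, 0.0135]
contact_force: [0.2, 0.5, 0.4]
tool_pos: [0.4601, -0.2378, 0.0114]
contact_force: [-0.7, -1.0, -0.7]
opening: 0.0666
```

```bash
python3 -m pendant '[[[0,0,2],[0,0,0],0.78],[[0,0,2],[0,0,0],0.78],[[0,0,0],[0,0,0],0.78],[[0,0,0],[0,0,0],0.78]]' | egrep 'pos|t_force'
python3 -m pendant '[[[0,0,2],[0,0,0],0.78],[[0,0,0],[0,0,0],0.78],[[0,0,0],[0,0,0],0.78]]' | egrep 'pos|t_force'
python3 -m pendant '[[[0,0,2],[0,0,0],0.78],[[0,0,0],[0,0,0],0.78],[[0,0,0],[0,0,0],0.78]]' | egrep 'pos|t_force'
python3 -m pendant '[[[0,0,2],[0,0,0],0.78],[[0,0,0],[0,0,0],0.78],[[0,0,0],[0,0,0],0.78]]' | egrep 'pos|t_force'
```

```text
tool_pos: [0.46, -0.2378, 0.0073]
contact_force: [0.5, -0.4, -0.7]
tool_pos: [0.4601, -0.2378, 0.0054]
contact_force: [-1.1, 0.2, -0.1]
tool_pos: [0.4601, -0.2378, 0.0035]
contact_force: [0.0, 0.0, -0.7]
tool_pos: [0.4601, -0.2378, 0.0014]
contact_force: [0.3, -0.1, -0.9]
```

```bash
python3 -m pendant '[[[0,0,1.5],[0,0,0],0.78],[[0,0,0],[0,0,0],0.78],[[0,0,0],[0,0,0],0.78]]' | egrep 'pos|t_force'
python3 -m pendant '[[[0,0,1.5],[0,0,0],0.78],[[0,0,0],[0,0,0],0.78],[[0,0,0],[0,0,0],0.78]]' | egrep 'pos|t_force'
python3 -m pendant '[[[0,0,1.5],[0,0,0],0.78],[[0,0,0],[0,0,0],0.78],[[0,0,0],[0,0,0],0.78]]' | egrep 'pos|t_force'
python3 -m pendant '[[[0,0,1.5],[0,0,0],0.78],[[0,0,0],[0,0,0],0.78],[[0,0,0],[0,0,0],0.78]]' | egrep 'pos|t_force'
```

```text
tool_pos: [0.4601, -0.2378, -0.0]
contact_force: [0.3, 0.4, 0.4]
tool_pos: [0.4601, -0.2378, -0.0015]
contact_force: [-0.5, 0.0, 0.7]
tool_pos: [0.4601, -0.2378, -0.003]
contact_force: [-1.0, 0.3, -0.5]
tool_pos: [0.4602, -0.2378, -0.0045]
contact_force: [-0.2, 0.3, 0.6]
```

```bash
python3 -m pendant '[[[0,0,0],[0,0,0],0.55],[[0,0,0],[0,0,0],0.55],[[0,0,0],[0,0,0],0.55],[[0,0,0],[0,0,0],0.55],[[0,0,0],[0,0,0],0.55]]' 30| egrep 'pos|force|open'
python3 -m pendant '[[[0,0,-2],[0,0,0],0.55],[[0,0,-2],[0,0,0],0.55],[[0,0,-4],[0,0,0],0.55],[[0,0,-10],[0,0,0],0.55],[[0,0,-15],[0,0,0],0.55],[[0,0,-20],[0,0,0],0.55],[[0,0,-20],[0,0,0],0.55],[[0,0,-20],[0,0,0],0.55],[[0,0,-12],[0,0,0],0.55],[[0,0,0],[0,0,0],0.55],[[0,0,0],[0,0,0],0.55]]' | egrep 'pos|force|open|rot'
python3 snap.py f1; python3 dish.py f1 .135
python3 -c "
from h import *
print(to_tool((.4563,.0315,.13)))"
```

```text
tool_pos: [0.4606, -0.2382, -0.0038]
contact_force: [-1.1, 1.0, 5.3]
opening: 0.0561
grip_force: 32.3
tool_pos: [0.4606, -0.2381, 0.1013]
tool_rot: [0.622, 3.078, -0.001]
contact_force: [-0.1, -0.2, -0.2]
opening: 0.0561
grip_force: 32.1
[ 0.45981574 -0.23758249  0.09991452] [-6.22107321e-01 -3.07850067e+00 -6.46337519e-04] [-0.62 -0.12  1.96  0.    1.31 -1.79]
dish ((255.27407836914062, 256.7241516113281), (121.4721908569336, 126.31600189208984), 85.58430480957031) expected dia 131.0 [ 0.46527027 -0.23866974  0.135     ]
[107.75385737 246.60959132 -29.92824438]
```

```bash
python3 -m pendant '[[[6,13,0],[0,0,0],0.55],[[11,25,0],[0,0,0],0.55],[[14.4,33,0],[0,0,0],0.55],[[14.4,33,0],[0,0,0],0.55],[[14.4,33,0],[0,0,0],0.55],[[14.4,33,0],[0,0,0],0.55],[[14.4,33,0],[0,0,0],0.55],[[9,22,0],[0,0,0],0.55],[[6,14,0],[0,0,0],0.55],[[4,8,0],[0,0,0],0.55],[[0,0,0],[0,0,0],0.55],[[0,0,0],[0,0,0],0.55]]' | egrep 'pos|rot|force|open'
python3 -m pendant '[[[0,0,0],[0,0,0],0.55],[[0,0,0],[0,0,0],0.55]]' | egrep 'pos'
python3 -c "
from h import *
print(to_tool((.4563,.0315,-.0218)))"
```

```text
tool_pos: [0.4559, 0.0318, 0.0997]
tool_rot: [-0.621, -3.078, 0.001]
contact_force: [-0.1, -0.1, -0.8]
opening: 0.056
grip_force: 32.1
tool_pos: [0.4566, 0.0308, 0.1004]
[  0.47036398   0.61232308 122.17329959]
```

```bash
python3 -m pendant '[[[0,0.5,8],[0,0,0],0.55],[[0,0,20],[0,0,0],0.55],[[0,0,24],[0,0,0],0.55],[[0,0,22],[0,0,0],0.55],[[0,0,16],[0,0,0],0.55],[[0,0,11],[0,0,0],0.55],[[0,0,8],[0,0,0],0.55],[[0,0,4],[0,0,0],0.55],[[0,0,2],[0,0,0],0.55],[[0,0,0],[0,0,0],0.55],[[0,0,0],[0,0,0],0.55],[[0,0,0],[0,0,0],0.55]]' | egrep 'pos|t_force'
python3 -m pendant '[[[0,0,1.5],[0,0,0],0.55],[[0,0,0],[0,0,0],0.55],[[0,0,0],[0,0,0],0.55]]' | egrep 'pos|t_force'
python3 -m pendant '[[[0,0,1.2],[0,0,0],0.55],[[0,0,0],[0,0,0],0.55],[[0,0,0],[0,0,0],0.55]]' | egrep 'pos|t_force'
```

```text
tool_pos: [0.4578, 0.0321, -0.0134]
contact_force: [-0.2, -0.2, -0.2]
tool_pos: [0.4569, 0.0321, -0.0157]
contact_force: [0.1, 0.8, -2.1]
tool_pos: [0.4567, 0.0321, -0.0172]
contact_force: [-0.3, 0.0, -0.9]
```

```bash
python3 -m pendant '[[[0,0,1.5],[0,0,0],0.55],[[0,0,1],[0,0,0],0.55],[[0,0,0],[0,0,0],0.55],[[0,0,0],[0,0,0],0.55]]' | egrep 'pos|t_force'
python3 -m pendant '[[[0,0,1],[0,0,0],0.55],[[0,0,0],[0,0,0],0.55],[[0,0,0],[0,0,0],0.55]]' | egrep 'pos|t_force'
python3 -m pendant '[[[0,0,0.7],[0,0,0],0.55],[[0,0,0],[0,0,0],0.55],[[0,0,0],[0,0,0],0.55]]' | egrep 'pos|t_force'
```

```text
tool_pos: [0.4567, 0.0321, -0.0198]
contact_force: [0.5, 0.4, -0.1]
tool_pos: [0.4567, 0.0321, -0.0207]
contact_force: [0.1, 0.1, 0.7]
tool_pos: [0.4568, 0.0321, -0.0213]
contact_force: [0.7, -0.3, -0.8]
```

```bash
python3 -m pendant '[[[0,0,0.7],[0,0,0],0.55],[[0,0,0],[0,0,0],0.55],[[0,0,0],[0,0,0],0.55]]' | egrep 'pos|t_force'
python3 -m pendant '[[[0,0,0.6],[0,0,0],0.55],[[0,0,0],[0,0,0],0.55],[[0,0,0],[0,0,0],0.55]]' | egrep 'pos|t_force'
```

```text
tool_pos: [0.4569, 0.0321, -0.0218]
contact_force: [-0.8, -0.6, 1.2]
tool_pos: [0.457, 0.0321, -0.0219]
contact_force: [-2.4, 0.7, 6.3]
```

Contact at −21.8 mm, as predicted. Releasing, lifting and returning to the tile.

```bash
python3 -m pendant '[[[0,0,0],[0,0,0],0.85],[[0,0,0],[0,0,0],0.85],[[0,0,0],[0,0,0],0.85],[[0,0,0],[0,0,0],0.85],[[0,0,-10],[0,0,0],0.85],[[0,0,-25],[0,0,0],0.85],[[0,0,-40],[0,0,0],1],[[0,0,-40],[0,0,0],1],[[0,0,-40],[0,0,0],1],[[0,0,-20],[0,0,0],1],[[0,0,0],[0,0,0],1],[[0,0,0],[0,0,0],1]]' | egrep 't:|pos|open'
python3 snap.py f2; python3 dish.py f2 .024
python3 -m pendant '[[[-14,-33,0],[0,0,0.1],1],[[-16,-36,0],[0,0,0.1],1],[[-17,-35,0],[0,0,0.1],1],[[-21,-32,0],[0,0,0.1],1],[[-22,-30,0],[0,0,0],1],[[-22,-30,0],[0,0,0],1],[[-22,-30,0],[0,0,0],1],[[0,0,0],[0,0,0],1],[[0,0,0],[0,0,0],1]]' | egrep 't:|pos|rot'
python3 -m pendant '[[[0,0,0],[0,0,0],1],[[0,0,0],[0,0,0],1]]' | egrep 'pos'
python3 snap.py t1
python3 - <<'E'
from h import *
m=np.load("t1.npy",allow_pickle=True).item(); im=cv2.imread("pics/t1.png"); hsv=cv2.cvtColor(im,cv2.COLOR_BGR2HSV)
T=np.linalg.inv(m["cam_to_world"]); c=T[:3,:3]@[.46,-.2365,.024]+T[:3,3]; u=np.array([m["cx"]-m["fx"]*c[0]/c[2],m["cy"]+m["fy"]*c[1]/c[2]]); print("pred",u)
mk=cv2.inRange(hsv,(0,0,70),(180,110,255)); mk[320:]=0
n,l,st,ce=cv2.connectedComponentsWithStats(mk); k=l[int(u[1]),int(u[0])]; c=cv2.findContours((l==k).astype(np.uint8),0,1)[0]; h=cv2.convexHull(max(c,key=cv2.contourArea))[:,0]
W=np.array([plane(m,p,.024)[:2]*1000 for p in h],np.float32); r=cv2.minAreaRect(W); print(k,st[k],r)
y=tool_axes()[:,1]; print("tool y heading",np.degrees(np.arctan2(y[1],y[0])))
print(to_tool((.46,-.2365,.13)))
E
```

```text
t: 35.18
tool_pos: [0.458, 0.032, 0.1548]
tool_rot: [0.621, 3.075, 0.001]
opening: 0.0854
[0.45667859 0.0321248  0.15263264] [6.22188568e-01 3.07886116e+00 7.65357314e-05] [-0.09 -0.33  2.04 -0.    1.43 -1.26]
dish ((254.79562377929688, 168.47215270996094), (54.97636413574219, 56.62572479248047), 75.04120635986328) expected dia 59.8 [0.45651493 0.0336953  0.024     ]
t: 35.98
tool_pos: [0.4235, -0.2301, 0.1501]
tool_rot: [-1.225, -2.888, -0.002]
tool_pos: [0.4247, -0.228, 0.1511]
[ 0.4249936  -0.22801606  0.15151072] [-1.21821388e+00 -2.89411907e+00 -9.95377091e-04] [-0.65 -0.26  1.99  0.    1.42 -1.42]
pred [272.80848667 202.26293523]
3 [ 238  168   69   67 4420] ((458.99578857421875, -237.15109252929688), (68.3748779296875, 70.5767822265625), 44.305320739746094)
tool y heading 44.34488658988433
[-30.57152344  19.1048231   21.45981733]
```

The dish stands at (0.4565,0.0337), about 2 mm off centre. The tile is centred at (0.459,−0.237) at 44.3°, and the tool is already aligned at 44.3°.

```bash
python3 -m pendant '[[[-15,9.2,5],[0,0,0],0.95],[[-15.3,9.2,20],[0,0,0],0.95],[[0,0,25],[0,0,0],0.95],[[0,0,25],[0,0,0],0.95],[[0,0,20],[0,0,0],0.95],[[0,0,15],[0,0,0],0.95],[[0,0,10],[0,0,0],0.95],[[0,0,0],[0,0,0],0.95],[[0,0,0],[0,0,0],0.95],[[0,0,0],[0,0,0],0.95]]' | egrep 'pos|rot|t_force|open'
python3 -c "
from h import *
print(to_tool((.4593,-.2368,-.012)))"
```

```text
tool_pos: [0.4604, -0.2386, 0.0337]
tool_rot: [1.22, 2.893, -0.001]
contact_force: [-0.1, -0.9, -0.1]
opening: 0.0813
[ 2.14838671  0.44885744 45.71228877]
```

```bash
python3 -m pendant '[[[2,0.5,12],[0,0,0],0.95],[[0,0,12],[0,0,0],0.95],[[0,0,8],[0,0,0],0.95],[[0,0,5],[0,0,0],0.95],[[0,0,2],[0,0,0],0.95],[[0,0,0],[0,0,0],0.95],[[0,0,0],[0,0,0],0.95]]' | egrep 'pos|t_force|open'
python3 -m pendant '[[[0,0,1.5],[0,0,0],0.95],[[0,0,1.5],[0,0,0],0.95],[[0,0,0],[0,0,0],0.95],[[0,0,0],[0,0,0],0.95]]' | egrep 'pos|t_force'
python3 -m pendant '[[[0,0,1.5],[0,0,0],0.95],[[0,0,1.5],[0,0,0],0.95],[[0,0,0],[0,0,0],0.95],[[0,0,0],[0,0,0],0.95]]' | egrep 'pos|t_force'
python3 -m pendant '[[[0,0,1.5],[0,0,0],0.95],[[0,0,0],[0,0,0],0.95],[[0,0,0],[0,0,0],0.95]]' | egrep 'pos|t_force'
```

```text
tool_pos: [0.4584, -0.2368, -0.0066]
contact_force: [0.5, -0.9, -0.1]
opening: 0.0809
tool_pos: [0.4584, -0.2367, -0.0095]
contact_force: [-1.2, 0.3, 0.5]
tool_pos: [0.4582, -0.2366, -0.0128]
contact_force: [0.5, 0.1, -0.3]
tool_pos: [0.4583, -0.2366, -0.0142]
contact_force: [-0.4, -0.3, -0.1]
```

```bash
python3 -m pendant '[[[0,0,1.5],[0,0,0],0.87],[[0,0,1.5],[0,0,0],0.87],[[0,0,0],[0,0,0],0.87],[[0,0,0],[0,0,0],0.87]]' | egrep 'pos|t_force|open'
python3 -m pendant '[[[0,0,1.5],[0,0,0],0.87],[[0,0,0],[0,0,0],0.87],[[0,0,0],[0,0,0],0.87]]' | egrep 'pos|t_force'
python3 -m pendant '[[[0,0,1.5],[0,0,0],0.87],[[0,0,0],[0,0,0],0.87],[[0,0,0],[0,0,0],0.87]]' | egrep 'pos|t_force'
python3 -m pendant '[[[0,0,1.5],[0,0,0],0.87],[[0,0,0],[0,0,0],0.87],[[0,0,0],[0,0,0],0.87]]' | egrep 'pos|t_force'
```

```text
tool_pos: [0.4582, -0.2366, -0.0173]
contact_force: [-0.7, 0.4, 0.0]
opening: 0.0746
tool_pos: [0.4583, -0.2366, -0.0187]
contact_force: [-0.3, 0.3, 0.2]
tool_pos: [0.4583, -0.2366, -0.0202]
contact_force: [0.0, 0.1, -0.0]
tool_pos: [0.4583, -0.2366, -0.0217]
contact_force: [-0.2, 0.7, 0.4]
```

```bash
python3 -m pendant '[[[0,0,1.2],[0,0,0],0.87],[[0,0,0],[0,0,0],0.87],[[0,0,0],[0,0,0],0.87]]' | egrep 'pos|t_force'
python3 -m pendant '[[[0,0,1.2],[0,0,0],0.87],[[0,0,0],[0,0,0],0.87],[[0,0,0],[0,0,0],0.87]]' | egrep 'pos|t_force'
python3 -m pendant '[[[0,0,1.2],[0,0,0],0.87],[[0,0,0],[0,0,0],0.87],[[0,0,0],[0,0,0],0.87]]' | egrep 'pos|t_force'
```

```text
tool_pos: [0.4583, -0.2366, -0.0229]
contact_force: [0.7, 0.5, -0.2]
tool_pos: [0.4583, -0.2366, -0.0241]
contact_force: [1.0, -0.3, 0.3]
tool_pos: [0.4583, -0.2366, -0.0253]
contact_force: [-0.3, 0.3, -0.5]
```

```bash
python3 -m pendant '[[[0,0,0],[0,0,0],0.74],[[0,0,0],[0,0,0],0.74],[[0,0,0],[0,0,0],0.74],[[0,0,0],[0,0,0],0.74],[[0,0,0],[0,0,0],0.74]]' 30| egrep 'pos|rot|force|open'
```

```text
tool_pos: [0.4586, -0.2369, -0.0249]
tool_rot: [1.221, 2.894, -0.0]
contact_force: [-0.6, 0.0, 2.0]
opening: 0.0669
grip_force: 35.2
```

```bash
python3 -m pendant '[[[0,0,-2],[0,0,0],0.74],[[0,0,-3],[0,0,0],0.74],[[0,0,-5],[0,0,0],0.74],[[0,0,-10],[0,0,0],0.74],[[0,0,-20],[0,0,0],0.74],[[0,0,-25],[0,0,0],0.74],[[0,0,-25],[0,0,0],0.74],[[0,0,-20],[0,0,0],0.74],[[0,0,-10],[0,0,0],0.74],[[0,0,0],[0,0,0],0.74],[[0,0,0],[0,0,0],0.74]]' 40 | egrep 't:|pos|rot|force|open'
python3 snap.py t2
python3 - <<'E'
from h import *
t=cv2.imread("pics/top0.png"); m=optics.camera_model("top")
for tol in (15,30,45):
    c,A,h=blob(t,(314,155),tol); W=np.array([plane(m,p,.032)[:2]*1000 for p in h],np.float32); print(tol,cv2.minAreaRect(W))
# tile in hand
m=np.load("t2.npy",allow_pickle=True).item(); im=cv2.imread("pics/t2.png"); o=get_obs(); z=o["tool_pos"][2]+.0349+.014
T=np.linalg.inv(m["cam_to_world"]); p=np.r_[o["tool_pos"][:2],z]; c=T[:3,:3]@p+T[:3,3]; u=(int(m["cx"]-m["fx"]*c[0]/c[2]),int(m["cy"]+m["fy"]*c[1]/c[2]))
c,A,h=blob(im,u,45); W=np.array([plane(m,q,z)[:2]*1000 for q in h],np.float32); print(u,c,A,cv2.minAreaRect(W),o["tool_pos"])
print(to_tool((.6455,-.128,.1)))
E
```

```text
t: 41.7
tool_pos: [0.4584, -0.2367, 0.095]
tool_rot: [1.221, 2.894, -0.0]
contact_force: [0.2, 1.3, -2.2]
opening: 0.0667
grip_force: 45.7
[ 0.45767285 -0.23614132  0.09371166] [-1.22093432e+00 -2.89278917e+00 -6.47202281e-04] [-0.62 -0.12  1.97  0.    1.3  -1.39]
15 ((645.5817260742188, -127.28595733642578), (111.34282684326172, 109.77548217773438), 82.39319610595703)
30 ((646.3931274414062, -127.39555358886719), (111.64277648925781, 111.56265258789062), 82.47483825683594)
45 ((646.14501953125, -127.27812194824219), (111.98383331298828, 112.11934661865234), 82.39430236816406)
(251, 262) [255.51898275 261.01446123] 26208.0 ((460.2593688964844, -236.00445556640625), (99.19731140136719, 72.43146514892578), 43.698455810546875) [ 0.45767285 -0.23614132  0.09371166]
[-53.53452112 210.01359092  -6.44016637]
```

```bash
python3 -m pendant '[[[-3,13,0],[0,0,0],0.74],[[-6,25,0],[0,0,0],0.74],[[-8.5,33,0],[0,0,0],0.74],[[-8.5,33,0],[0,0,0],0.74],[[-8.5,33,0],[0,0,0],0.74],[[-8.5,33,0],[0,0,0],0.74],[[-6,22,0],[0,0,0],0.74],[[-3,12,0],[0,0,0],0.74],[[-2,6,0],[0,0,0],0.74],[[0,0,0],[0,0,0],0.74],[[0,0,0],[0,0,0],0.74],[[0,0,0],[0,0,0],0.74]]' | egrep 't:|pos|rot|force|open'
python3 -c "
from h import *
print(to_tool((.646,-.1273,-.0029)))"
```

```text
t: 42.75
tool_pos: [0.6454, -0.1295, 0.0943]
tool_rot: [-1.223, -2.892, 0.001]
contact_force: [0.1, 1.1, -1.5]
opening: 0.0671
grip_force: 45.7
[ 1.0266257   2.03474157 97.15838803]
```

```bash
python3 -m pendant '[[[0.5,2,8],[0,0,0],0.74],[[0,0,18],[0,0,0],0.74],[[0,0,22],[0,0,0],0.74],[[0,0,18],[0,0,0],0.74],[[0,0,10],[0,0,0],0.74],[[0,0,8],[0,0,0],0.74],[[0,0,4],[0,0,0],0.74],[[0,0,2],[0,0,0],0.74],[[0,0,0],[0,0,0],0.74],[[0,0,0],[0,0,0],0.74],[[0,0,0],[0,0,0],0.74]]' | egrep 'pos|t_force'
python3 -m pendant '[[[0,0,1.5],[0,0,0],0.74],[[0,0,0],[0,0,0],0.74],[[0,0,0],[0,0,0],0.74]]' | egrep 'pos|t_force'
python3 -m pendant '[[[0,0,1.2],[0,0,0],0.74],[[0,0,0],[0,0,0],0.74],[[0,0,0],[0,0,0],0.74]]' | egrep 'pos|t_force'
```

```text
tool_pos: [0.6485, -0.1274, 0.0061]
contact_force: [0.3, 0.5, -2.1]
tool_pos: [0.6477, -0.1271, 0.0035]
contact_force: [0.0, 0.2, -1.0]
tool_pos: [0.6475, -0.1271, 0.0019]
contact_force: [-0.0, -0.6, -1.6]
```

```bash
python3 -m pendant '[[[0,0,1.5],[0,0,0],0.74],[[0,0,1],[0,0,0],0.74],[[0,0,0],[0,0,0],0.74],[[0,0,0],[0,0,0],0.74]]' | egrep 'pos|t_force'
python3 -m pendant '[[[0,0,1],[0,0,0],0.74],[[0,0,0],[0,0,0],0.74],[[0,0,0],[0,0,0],0.74]]' | egrep 'pos|t_force'
python3 -m pendant '[[[0,0,0.7],[0,0,0],0.74],[[0,0,0],[0,0,0],0.74],[[0,0,0],[0,0,0],0.74]]' | egrep 'pos|t_force'
```

```text
tool_pos: [0.6475, -0.1271, -0.0006]
contact_force: [0.1, 1.2, -1.3]
tool_pos: [0.6475, -0.1271, -0.0015]
contact_force: [-0.5, 0.5, -1.2]
tool_pos: [0.6476, -0.1271, -0.0021]
contact_force: [0.6, -0.1, -1.0]
```

```bash
python3 -m pendant '[[[0,0,0.7],[0,0,0],0.74],[[0,0,0],[0,0,0],0.74],[[0,0,0],[0,0,0],0.74]]' | egrep 'pos|t_force'
python3 -m pendant '[[[0,0,0.6],[0,0,0],0.74],[[0,0,0],[0,0,0],0.74],[[0,0,0],[0,0,0],0.74]]' | egrep 'pos|t_force'
```

```text
tool_pos: [0.6476, -0.1271, -0.0028]
contact_force: [-0.6, 1.0, -1.9]
tool_pos: [0.6476, -0.1271, -0.0028]
contact_force: [-4.0, -0.1, 2.5]
```

Contact at −2.8 mm, as predicted. Release, lift and check everything.

```bash
python3 -m pendant '[[[0,0,0],[0,0,0],1],[[0,0,0],[0,0,0],1],[[0,0,0],[0,0,0],1],[[0,0,0],[0,0,0],1],[[0,0,-8],[0,0,0],1],[[0,0,-20],[0,0,0],1],[[0,0,-40],[0,0,0],1],[[0,0,-40],[0,0,0],1],[[0,0,-40],[0,0,0],1],[[0,0,-20],[0,0,0],1],[[0,0,0],[0,0,0],1],[[0,0,0],[0,0,0],1]]' | egrep 't:|pos|force|open'
python3 snap.py z1
python3 - <<'E'
from h import *
m=np.load("z1.npy",allow_pickle=True).item(); im=cv2.imread("pics/z1.png")
T=np.linalg.inv(m["cam_to_world"]); c=T[:3,:3]@[.6475,-.127,.046]+T[:3,3]; u=(int(m["cx"]-m["fx"]*c[0]/c[2]),int(m["cy"]+m["fy"]*c[1]/c[2]))
hsv=cv2.cvtColor(im,cv2.COLOR_BGR2HSV); print(u,hsv[u[1],u[0]])
for tol in (20,30):
    c,A,h=blob(im,u,tol); W=np.array([plane(m,q,.046)[:2]*1000 for q in h],np.float32); print("tile",cv2.minAreaRect(W))
# bottle & lid via top view: change vs start, before/after patches
t0=cv2.imread("pics/top0.png"); t=optics.get_image("top")[:,:,::-1]; cv2.imwrite("pics/top9.png",t); mt=optics.camera_model("top"); T=np.linalg.inv(mt["cam_to_world"])
for n,p,r in [("lid",(.4715,.2548,.01),20),("bottle",(.542,.002,.04),12)]:
    c=T[:3,:3]@p+T[:3,3]; x,y=int(mt["cx"]-mt["fx"]*c[0]/c[2]),int(mt["cy"]+mt["fy"]*c[1]/c[2])
    a,b=[cv2.cvtColor(np.ascontiguousarray(q[y-r:y+r,x-r:x+r]),cv2.COLOR_BGR2HSV) for q in(t0,t)]
    for q in(a,b):
        k=cv2.inRange(q,(4,110,50),(22,255,255)) if n=="bottle" else (cv2.absdiff(a[:,:,2],b[:,:,2])>12).astype(np.uint8)*255
        M=cv2.moments(k,True); print(n,M["m00"],[M["m10"]/max(M["m00"],1)+x-r,M["m01"]/max(M["m00"],1)+y-r],(x,y))
E
```

```text
t: 46.5
tool_pos: [0.6489, -0.1275, 0.1676]
tool_rot: [1.22, 2.89, 0.001]
contact_force: [-0.2, -0.0, -0.7]
opening: 0.0853
grip_force: 0.0
[ 0.6475249  -0.12707638  0.16486468] [1.22147201e+00 2.89394310e+00 8.24471252e-05] [-0.31  0.16  1.56  0.    1.42 -1.08]
(252, 171) [ 14  32 152]
tile ((626.5548706054688, -125.19380187988281), (36.86550521850586, 32.77555847167969), 45.97783660888672)
tile ((633.7627563476562, -132.38748168945312), (37.43477249145508, 54.031944274902344), 44.291725158691406)
lid 748.0 [155.89705882352942, 225.24064171122996] (156, 226)
lid 748.0 [155.89705882352942, 225.24064171122996] (156, 226)
bottle 96.0 [260.1979166666667, 196.48958333333334] (260, 195)
bottle 99.0 [260.3131313131313, 196.52525252525254] (260, 195)
```

Run:
```python
from h import *
m=np.load("p3.npy",allow_pickle=True).item(); g=cv2.createCLAHE(4,(4,4)).apply(cv2.medianBlur(cv2.cvtColor(cv2.imread("pics/p3.png"),cv2.COLOR_BGR2GRAY),3)[110:215,195:300])
for r0,r1,z in((15,23,.015),(6,11,.031)):
    k=cv2.HoughCircles(g,cv2.HOUGH_GRADIENT,1,4,param1=60,param2=10,minRadius=r0,maxRadius=r1)
    print([(q.round(1)+[195,110,0]).tolist()+plane(m,q[:2]+[195,110],z).round(4).tolist() for q in k[0][:4]] if k is not None else None)
m=np.load("z1.npy",allow_pickle=True).item(); im=cv2.imread("pics/z1.png"); hsv=cv2.cvtColor(im,cv2.COLOR_BGR2HSV)
s=hsv[:,:,1]; mk=cv2.inRange(hsv,(0,0,60),(180,45,255)); mk=cv2.morphologyEx(mk,cv2.MORPH_OPEN,np.ones((5,5))); n,l,st,ce=cv2.connectedComponentsWithStats(mk); k=l[171,252]
c=max(cv2.findContours((l==k).astype(np.uint8),0,1)[0],key=cv2.contourArea); print(k,st[k],cv2.minAreaRect(np.array([plane(m,q[0],.046)[:2]*1000 for q in c],np.float32)))
```

```text
[[250.5, 160.5, 19.0, 0.4718, 0.2583, 0.015], [254.5, 159.5, 22.399999618530273, 0.4724, 0.2626, 0.015], [249.5, 165.5, 20.200000762939453, 0.4763, 0.2552, 0.015], [244.5, 160.5, 15.800000190734863, 0.4693, 0.2525, 0.015]]
[[249.5, 165.5, 9.0, 0.4729, 0.2568, 0.031], [240.5, 157.5, 10.399999618530273, 0.462, 0.2518, 0.031], [248.5, 161.5, 6.199999809265137, 0.4688, 0.2575, 0.031]]
4 [ 218   91  108  129 8703] ((645.614501953125, -122.98603820800781), (100.76823425292969, 107.08920288085938), 81.55519104003906)
```

Knob and disc circles put the lid on its plate within 4 mm, and the bottle hasn't moved. The tile went down on contact at the predicted height. Handing in.

```bash
python3 -c "
from station import ctrl
print(ctrl.finish_job())"
```

```text
the job is handed in; nothing more can be done
None
```

The job is handed in (no verdict was returned): lid, crucible, dish and tile were each set down on contact and released on their rests, and the amber bottle has not moved; the tile's final position was not confirmed by image.

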